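Press glass domes into brass mounts and shut them in the kiln

ROBOT

A 6-joint arm with a two-finger parallel gripper is mounted at the origin on the work surface. World frame = base frame: x ahead of the robot, y to its left, z up, the work surface at z = 0. Lengths are in mm, angles in rad, forces in N, time in s.
With the tool pointing down it reaches from about 350 to 975 mm from the base axis. Payload 7.1 kg.
Tool frame: the origin (TCP) lies midway between the tips of the shut fingers; the grasp point (between the pads) lies 19 mm behind it; z points along the fingers, y is the line along which they close (so a half turn about z gives the same grasp; the last joint's range is limited). The gripper opens to 88 mm and grips with 3 to 60 N. Pads are 20 mm wide; open, the fingers measure 115 mm over their backs; the gripper's body (75 mm by 178 mm) begins 61 mm behind the grasp point.
Start: joints at [-1.328, 0.423, 1.63, -0, 1.089, -0.019], TCP at [161.781, -603.682, 222.675] pointing down, gripper open.
Joint ranges: [-3, 3], [-0.9, 2.11], [0.09, 2.58], [-1.31, 4.45], [0.11, 2.69], [-2.54, 2.54]. Speed limits (rad/s): [2.39, 2.39, 3.01, 3.14, 3.14, 3.14].

INTERFACE

Orientations are given as a rotation vector (axis times angle).
In Python, from workcell import ctrl gives the robot as it stands. The module is installed in compiled form; this text tells all that it offers.
- The arm moves only by the tool apply_moves, never from a script. Its argument "targets" is a list of rows, each a list of 3 entries, a list of its own where there are three numbers: the opening, from -1 (shut) to 1 (fully open), then the shift along the tool's x, y, z normalised to -1 to 1, where 1 is 5 cm, then the turn, a rotation vector about the tool's x, y, z normalised to -1 to 1, where 1 is 90 degrees. In form: [[jaw, [x, y, z], [wx, wy, wz]], ...]. A call has 1 to 8 rows; each row shifts and turns the commanded pose from where the row before left it, along the tool's axes as they then stand; what a row does not reach is not made up. A row lasts 1/8 s, in which the tool goes at most 62.5 mm and 10.7 degrees, less where a joint would pass 70% of its speed; a pose out of reach is approached as far as the arm can. A call with a number of a shift or a turn outside -1 to 1 is refused whole. A call with a gripper value outside its range is refused whole. The fingers move at their own pace and stop on an object; the grip force is fixed at half the most. Time passes only in rows, so rows that do not move let the fingers close. It gives the time, the measured TCP pose, the force, the opening and the grip force at its end, in the units of the state.
- ctrl.get_obs(): the state, without advancing time (a new reading comes with each control period).
- ctrl.get_image(name): name is "scene" or "side" or "wrist"; returns a dict with "pixels" (384x512x3 uint8, blue, green, red), "camera_matrix" (3x3 intrinsics, pixels), "view" (4x4, takes a point from world to camera coordinates); the wrist camera has in their place "hand_eye" (4x4, takes a point from camera to tool coordinates, whose origin is the TCP and whose axes are the flange's). Camera axes: x right, y down, z forward; pixel columns grow to the right and rows downward; lengths in mm; the calibration is good to about 2 mm. A picture is of the moment at which its call begins: read the wrist's pose just before it. There is no depth.
- ctrl.close_job(): hands the job in; it is judged then, once.
Trained networks look in the newest picture that a camera, given by its name, has taken for a name from the list of things; names that differ only in an ending like _2 or _b are one class to them, and where a whole thing is asked for, a point or a joint stands for the part that bears it (a point fixed in the world has none). Each returns a list of dicts, best first, with "score" (0 to 1); they miss things now and then, are a little off and sometimes report something else, mostly with a low value. They report only what shows in the picture. A call takes as long as a camera call. They do not tell look-alikes from the thing itself.
- ctrl.masks_of(label, camera): "region" (384x512 bool, what is visible of it) and "bbox" ([left, top, right, bottom] in pixels, round what is visible of it).
- ctrl.pinpoint(label, camera): "xy" ([column, row] in pixels: a listed point, or the origin of a listed thing).
The state is a dict: "t": time; "qpos": joint angles; "qvel": joint speeds; "joint_torque": joint torques, N m; "ee_pos": TCP position; "orientation": TCP orientation; "ft_force": force on the tool from outside, world axes, zero at the start; "moment": the same for the moment, N m; "width": finger opening in mm; "grasp_force": force on a finger pad.
Only numpy, scipy, OpenCV 4.12 (cv2) and the standard library are available. Lean on these libraries where they do the work, as an engineer would, in place of code of your own. Each camera call takes 0.05 s, during which the arm holds its last target. There are 200 camera calls.

TASK

Each brass mount on the bench has a coloured glass dome standing proud of it: set the mounts one at a time on the middle of the press's anvil, pull the lever down to its stop to press the dome fully in (only the press may push a dome in), and let the lever return to rest. Stand all the pressed mounts upright and flat on the floor of the open kiln, then push the kiln's door shut until it seats on its catch. Leave the tin of rods, the graphite pad and the bead jar where they are.

Things in the scene. Friction and masses are not known exactly. Their poses are not given: they have to be found in the camera images.
- press: Green bench lever press, fixed. Dark steel anvil slab 130 x 130 mm, 30 mm high; origin under the slab's middle; its +x points from the anvil to the lever's hinge (away from the robot, give or take 0.2 rad). Behind the slab: a base 20 mm high to x = 145 mm, two hinge cheeks 75 mm high at x = 72 to 118 mm.
- anvil (a point): Middle of the anvil's flat top (30 mm above the table), where the lever's round rubber pad (24 mm across) comes down.
- press_lever (a joint): Press lever, rad: 0 = at rest, upright, leaning 0.08 rad away from the robot; 1.65 = level at its stop. It swings towards the robot and down over the anvil; a damped spring drives it back to 0. Holding it at the stop takes about 6 N at the bar, pressing a glass in about 17 N. At the stop the pad's flat face is 20.5 mm above the anvil.
- press_hinge (a point): Hinge axis of the lever: 95 mm along the press's +x from the anvil's middle, 58.5 mm above the table; the axis runs along the press's y.
- press_bar (a point): Middle of the lever's round cross bar (along the press's y, 120 mm long, 14 mm thick; its red grips look 17 mm). The stem, 20 mm wide, meets its middle, leaving 50 mm of bar free each side. With the lever level at the stop the bar lies 220 mm from the hinge towards the robot and 10 mm above it; it turns rigidly about the hinge.
- kiln: White top-loading bench kiln, fixed, 200 (x) x 240 (y) mm; origin under its middle; its +x points to the door hinge (away from the robot, give or take 0.2 rad). Chamber 165 (x) x 200 (y) mm inside, floor 45 mm and rim 83 mm above the table.
- kiln_floor (a point): Middle of the kiln chamber's floor, 45 mm above the table.
- kiln_door (a joint): The kiln's hinged top door, rad: 0 = shut and seated, flat on the rim; 1.85 = wide open (upright, leaning back). Panel 200 x 240 x 18 mm. Click-stop hinge with a notch every 0.45 rad, in which the door stays by itself; the last notch, at 0, is the catch: below about 0.2 rad it pulls the door home. Clicking from notch to notch takes about 5 N at the bar.
- kiln_hinge (a point): Hinge axis of the door, along the kiln's y: 100 mm along the kiln's +x from its middle, 84 mm above the table.
- kiln_door_bar (a point): Middle of the door's round handle bar (along the kiln's y, 120 mm long, 12 mm thick), 30 mm beyond the door's free edge on two posts at its ends. With the door shut it lies 230 mm from the hinge towards the robot and 9 mm above the hinge; it turns rigidly about the hinge with the door.
- rod_tin: Bystander: tin 68 mm across, 90 mm high, with glass rods up to 170 mm high. Origin under its middle.
- graphite_pad: Bystander: black graphite pad 90 x 70 x 16 mm. Origin under its middle.
- bead_jar: Bystander: amber jar 52 mm across, 75 mm high. Origin under its middle.
- amber: Round brass mount with an amber glass dome, 44 mm across, 18 mm high (28 mm with the dome unpressed, 20 mm pressed), 150 g; origin at the centre of its underside, z up. May be absent.
- amber_glass (a joint): How far the amber dome (30 mm across) is pressed into its mount, m: 0 = standing 10 mm proud of the brass, 0.008 = fully in; one full stroke of the press leaves it at about 0.0075 and it stays there. It takes 22 N straight down.
- green: Round brass mount with a green glass dome, 44 mm across, 18 mm high (28 mm with the dome unpressed, 20 mm pressed), 150 g; origin at the centre of its underside, z up. May be absent.
- green_glass (a joint): How far the green dome (30 mm across) is pressed into its mount, m: 0 = standing 10 mm proud of the brass, 0.008 = fully in; one full stroke of the press leaves it at about 0.0075 and it stays there. It takes 22 N straight down.
- blue: Round brass mount with a blue glass dome, 44 mm across, 18 mm high (28 mm with the dome unpressed, 20 mm pressed), 150 g; origin at the centre of its underside, z up. May be absent.
- blue_glass (a joint): How far the blue dome (30 mm across) is pressed into its mount, m: 0 = standing 10 mm proud of the brass, 0.008 = fully in; one full stroke of the press leaves it at about 0.0075 and it stays there. It takes 22 N straight down.
- red: Round brass mount with a red glass dome, 44 mm across, 18 mm high (28 mm with the dome unpressed, 20 mm pressed), 150 g; origin at the centre of its underside, z up. May be absent.
- red_glass (a joint): How far the red dome (30 mm across) is pressed into its mount, m: 0 = standing 10 mm proud of the brass, 0.008 = fully in; one full stroke of the press leaves it at about 0.0075 and it stays there. It takes 22 N straight down.
Things that resemble listed ones, but are neither listed nor needed, are in the scene too. What is shaped like the red but pink is not meant.

How it is judged (in metres and radians):
On the way, in this order (a step that is already met when the one before it is completed fails the run):
1. the lever is at its stop with a mount on the anvil under it (value of joint press_lever above 1.6 rad and distance between any of amber, green, blue, red and anvil below 0.022 m), for 0.05 s.
2. every dome is pressed in at least 6 mm and the lever is back at rest (value of joint each of amber_glass, green_glass, blue_glass, red_glass above 0.006 m and value of joint press_lever below 0.12 rad), for 0.1 s.
3. all mounts stand on the kiln's floor while its door is still open (x of amber in the frame of kiln between -0.07 and 0.07 m and y of amber in the frame of kiln between -0.085 and 0.085 m and z of amber in the frame of kiln between 0.04 and 0.05 m and angle between each of amber, green, blue, red's own z axis and vertical below 0.12 rad and x of green in the frame of kiln between -0.07 and 0.07 m and y of green in the frame of kiln between -0.085 and 0.085 m and z of green in the frame of kiln between 0.04 and 0.05 m and x of blue in the frame of kiln between -0.07 and 0.07 m and y of blue in the frame of kiln between -0.085 and 0.085 m and z of blue in the frame of kiln between 0.04 and 0.05 m and x of red in the frame of kiln between -0.07 and 0.07 m and y of red in the frame of kiln between -0.085 and 0.085 m and z of red in the frame of kiln between 0.04 and 0.05 m and value of joint kiln_door above 0.8 rad), for 0.1 s.
4. the kiln door is seated on its catch (value of joint kiln_door below 0.025 rad), for 0.2 s.
At the end, for the whole second after the job is handed in: Every mount present stands upright (within 0.12 rad), at rest, on the kiln's floor inside the chamber with its dome pressed in at least 6 mm; the kiln door is seated (within 0.025 rad of shut); the press lever is back at rest (within 0.12 rad) (all of step 2 and x of amber in the frame of kiln between -0.07 and 0.07 m and y of amber in the frame of kiln between -0.085 and 0.085 m and z of amber in the frame of kiln between 0.04 and 0.05 m and angle between each of amber, green, blue, red's own z axis and vertical below 0.12 rad and linear speed of each of amber, green, blue, red below 0.02 m/s and x of green in the frame of kiln between -0.07 and 0.07 m and y of green in the frame of kiln between -0.085 and 0.085 m and z of green in the frame of kiln between 0.04 and 0.05 m and x of blue in the frame of kiln between -0.07 and 0.07 m and y of blue in the frame of kiln between -0.085 and 0.085 m and z of blue in the frame of kiln between 0.04 and 0.05 m and x of red in the frame of kiln between -0.07 and 0.07 m and y of red in the frame of kiln between -0.085 and 0.085 m and z of red in the frame of kiln between 0.04 and 0.05 m and value of joint kiln_door below 0.025 rad); the robot touches nothing.
It fails at once if a dome is pushed into its mount other than by the press lever (velocity of joint any of amber_glass, green_glass, blue_glass, red_glass above 0.003 m/s and value of joint press_lever below 1.3 rad).
It fails at once if the tin of rods is moved more than 3 cm or tipped (distance of rod_tin from where it was at the start of the episode above 0.03 m or angle between rod_tin's own z axis and vertical above 0.4 rad).
It fails at once if the graphite pad is moved more than 3 cm or tipped (distance of graphite_pad from where it was at the start of the episode above 0.03 m or angle between graphite_pad's own z axis and vertical above 0.4 rad).
It fails at once if the bead jar is moved more than 3 cm or tipped (distance of bead_jar from where it was at the start of the episode above 0.03 m or angle between bead_jar's own z axis and vertical above 0.4 rad).
Of amber, green, blue, red only 2 to 3 are there at a start; the rules pass over those that are not, and their reading is None.
At some moment in a run one of amber, green, blue, red may be knocked a few centimetres aside while the robot is not near it.
It also fails if it takes over 210 s, if anything falls off the work surface, if the arm or the gripper's body presses on something with over 40 N, if the wrist force passes 120 N, or if a joint passes its speed limit or range.

## Working session

There is one attempt and no reset: what is moved stays moved. The work goes in short steps, Python scripts to look and compute and a tool call to move; the robot and the scene stay as the last step left them, time stands still between calls to the robot, and variables do not carry over. Pictures are saved under pics/ and viewed, at most 14 in all, crops included, and the job is handed in when it is done.

Besides the shell and the picture viewer there is one more tool, called after "Call:" as name(argument=value, ...) on one line, values as JSON. apply_moves: Moves the arm, as the interface text tells. Scaled input: -1 to 1 covers 5 cm each way for a shift and 90 degrees each way for a turn. Its arguments: {"type":"object","properties":{"targets":{"type":"array"}},"required":["targets"]}

```bash
mkdir -p pics
cat > h.py <<'E'
import numpy as np,cv2
from scipy.spatial.transform import Rotation as R
from workcell import ctrl
def cam(name):
    o=ctrl.get_obs(); im=ctrl.get_image(name); K=np.array(im["camera_matrix"])
    if "view" in im: V=np.array(im["view"])
    else:
        T=np.eye(4);T[:3,:3]=R.from_rotvec(o["orientation"]).as_matrix();T[:3,3]=o["ee_pos"]
        V=np.linalg.inv(T@np.array(im["hand_eye"]))
    return np.array(im["pixels"]),K,V
def ray(uv,K,V,z):
    d=V[:3,:3].T@np.linalg.solve(K,[uv[0],uv[1],1.]); c=-V[:3,:3].T@V[:3,3]
    return c+d*(z-c[2])/d[2]
def proj(p,K,V):
    q=K@(V[:3,:3]@np.array(p,float)+V[:3,3]); return q[:2]/q[2]
E
cat > a.py <<'E'
from h import *
o=ctrl.get_obs(); print(o["t"],o["ee_pos"],o["orientation"],o["width"])
Z=dict(amber=0,green=0,blue=0,red=0,press=0,anvil=30,press_hinge=58.5,kiln=0,kiln_floor=45,kiln_hinge=84,rod_tin=0,graphite_pad=0,bead_jar=0,press_bar=None,kiln_door_bar=None)
ims=[]
for n in("scene","side"):
    p,K,V=cam(n); ims.append(p); print(n,"cam at",(-V[:3,:3].T@V[:3,3]).round())
    for k,z in Z.items():
        for d in ctrl.pinpoint(k,n)[:3]:
            print(n,k,round(d["score"],2),np.round(d["xy"]),None if z is None else ray(d["xy"],K,V,z).round()[:2])
for n,p in zip(("scene","side"),ims): cv2.imwrite(f"pics/{n}0.png",p)
cv2.imwrite("pics/both0.png",cv2.resize(np.vstack(ims),None,fx=.78,fy=.78))
E
python3 a.py
```

```text
0.0 [ 161.65991944 -603.13744895  221.88678127] [-3.11317773e+00 -4.09863811e-01  2.77168916e-04] 87.70846812195711
scene cam at [1206. -230.  959.]
scene blue 0.41 [264. 193.] [454.  65.]
scene red 0.7 [265. 218.] [551.  29.]
scene red 0.68 [282. 233.] [624.  58.]
scene red 0.45 [248. 234.] [588. -44.]
scene press 0.87 [165. 232.] [ 489. -285.]
scene anvil 0.65 [168. 222.] [ 477. -268.]
scene press_hinge 0.64 [176. 241.] [ 575. -258.]
scene press_hinge 0.35 [265. 194.] [505.  48.]
scene kiln 0.75 [334. 190.] [528. 294.]
scene kiln_floor 0.95 [335. 182.] [528. 290.]
scene kiln_hinge 0.7 [357. 193.] [623. 306.]
scene rod_tin 0.89 [243. 284.] [ 744. -114.]
scene bead_jar 0.27 [266. 190.] [442.  75.]
scene press_bar 0.91 [164. 201.] None
scene kiln_door_bar 0.86 [391. 151.] None
side cam at [123. 603. 702.]
side blue 0.61 [266. 296.] [451.  61.]
side red 0.64 [206. 263.] [633.  54.]
side red 0.61 [236. 273.] [551.  41.]
side red 0.48 [244. 247.] [589. -49.]
side press 0.8 [320. 220.] [ 473. -261.]
side anvil 0.61 [320. 208.] [ 483. -275.]
side anvil 0.19 [170. 346.] [524. 294.]
side press_hinge 0.93 [292. 192.] [ 571. -268.]
side kiln 0.89 [170. 358.] [523. 300.]
side kiln 0.55 [186. 235.] [747.  -2.]
side kiln_hinge 0.73 [120. 312.] [626. 315.]
side rod_tin 0.56 [220. 216.] [ 723. -121.]
side rod_tin 0.32 [ 69. 210.] [1120.  100.]
side graphite_pad 0.86 [185. 236.] [749.   2.]
side graphite_pad 0.4 [168. 359.] [526. 304.]
side press_bar 0.74 [284. 118.] None
side kiln_door_bar 0.65 [ 67. 208.] None
```

Run:
```python
import cv2,numpy as np
a=cv2.imread("pics/scene0.png")[120:320,120:420];b=cv2.imread("pics/side0.png")[90:390,50:400]
cv2.imwrite("pics/a0.png",cv2.resize(a,(795,530),interpolation=cv2.INTER_CUBIC))
cv2.imwrite("pics/b0.png",cv2.resize(b,(700,600),interpolation=cv2.INTER_CUBIC))
```

```text
(no output)
```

View pics/a0.png

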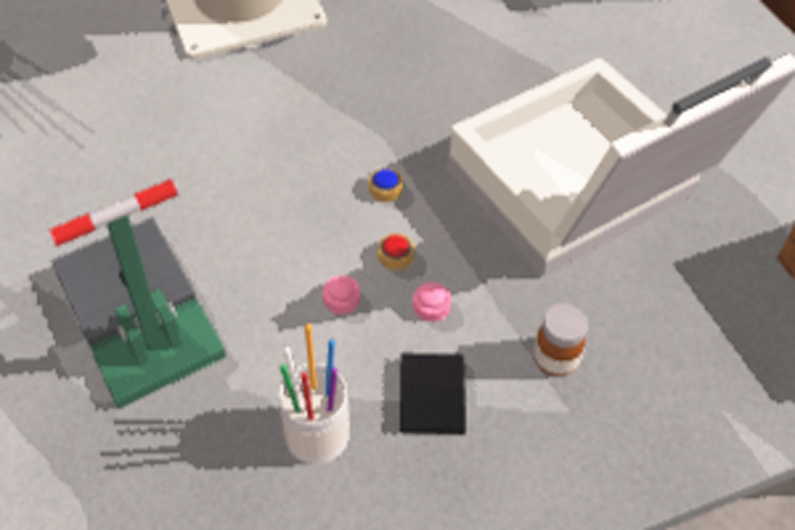

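View pics/b0.png

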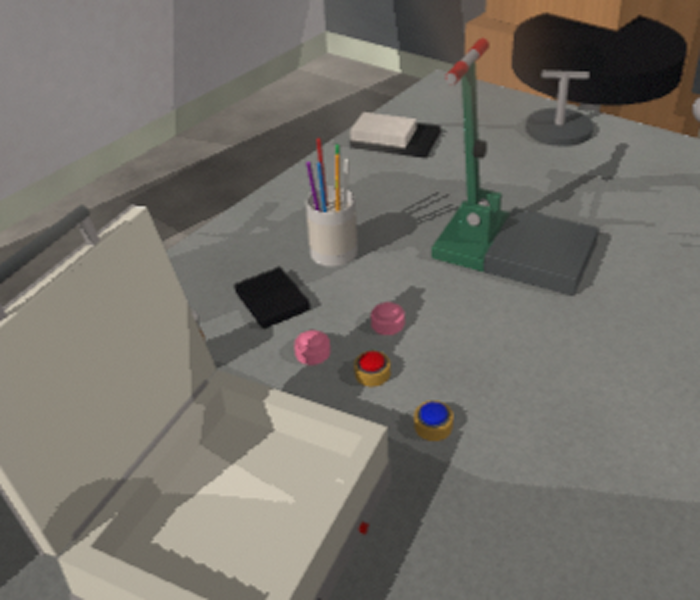

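The scene shows two brass mounts: blue at scene (265,190) and red at scene (268,215). Look-alikes for the red mount are the two pink blobs at scene (249,231) and (282,234), plus a tiny red spot at the kiln front, side (232,354), which is no mount. The one at (268,215) with the brass ring and true red dome is the red mount. I'll start with a closer wrist view of the press.

Call:
apply_moves(targets=[[1,[0.56,-0.42,-0.3],[0,0,0]],[1,[0.56,-0.42,-0.3],[0,0,0]],[1,[0.56,-0.42,-0.3],[0,0,0]],[1,[0.56,-0.42,-0.3],[0,0,0]],[1,[0.56,-0.42,-0.3],[0,0,0]],[1,[0.56,-0.42,-0.3],[0,0,0]],[1,[0.56,-0.42,-0.3],[0,0,0]],[1,[0.56,-0.42,-0.3],[0,0,0]]])

```text
t: 2.6
ee_pos: [335.2, -382.5, 343.3]
orientation: [3.115, 0.41, 0.0]
ft_force: [0.8, -0.5, 0.0]
width: 87.9
grasp_force: 0.0
```

Call:
apply_moves(targets=[[1,[0.56,-0.42,-0.3],[0,0,0]],[1,[0.56,-0.42,-0.3],[0,0,0]],[1,[0.56,-0.42,-0.3],[0,0,0]],[1,[0.56,-0.42,-0.3],[0,0,0]],[1,[0,0,0],[0,0,0.103]],[1,[0,0,0],[0,0,0]],[1,[0,0,0],[0,0,0]]])

```text
t: 3.48
ee_pos: [420.8, -273.4, 402.4]
orientation: [-3.137, -0.161, 0.001]
ft_force: [-0.1, 0.2, -0.8]
width: 87.8
grasp_force: 0.0
```

```bash
cat > w.py <<'E'
from h import *
import sys
o=ctrl.get_obs(); M=R.from_rotvec(o["orientation"]).as_matrix()
print(round(o["t"],2),np.round(o["ee_pos"],1),"xhead",round(np.arctan2(M[1,0],M[0,0]),4),"zax",M[:,2].round(3),"w",round(o["width"],1),o["grasp_force"],np.round(o["ft_force"],1))
p,K,V=cam("wrist")
Z=dict(amber=0,green=0,blue=0,red=0,press=0,anvil=30,press_hinge=58.5,kiln=0,kiln_floor=45,kiln_hinge=84,press_bar=278)
for k in sys.argv[2:]:
    for d in ctrl.pinpoint(k,"wrist")[:3]:
        print(k,round(d["score"],2),np.round(d["xy"]),ray(d["xy"],K,V,Z[k]).round(1)[:2])
cv2.imwrite(f"pics/{sys.argv[1]}.png",p)
E
python3 w.py w1 press anvil press_hinge press_bar red blue green amber
```

```text
3.48 [ 420.8 -273.4  402.4] xhead 0.1025 zax [-0.  0. -1.] w 87.8 0.0 [-0.1  0.2 -0.8]
press 0.76 [259. 116.] [ 482.2 -277.3]
anvil 0.95 [261. 118.] [ 479.2 -281.3]
press_hinge 0.59 [256.  57.] [ 573.2 -262.9]
red 0.76 [82. 59.] [546.6  43.8]
red 0.69 [71.  2.] [635.4  57.6]
blue 0.69 [ 71. 116.] [445.7  68.8]
amber 0.48 [259. 118.] [ 479.3 -278.7]
```

View pics/w1.png

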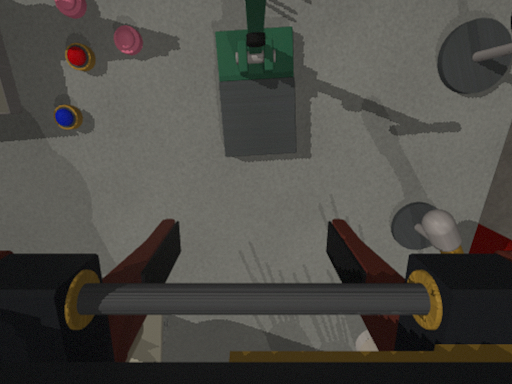

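The wrist view shows the slab with front corners at (225,156) and (297,152) and the base behind it. The red mount is at (79,57) and blue at (67,117), both with brass rings. The pinks are at (70,5) and (127,39). Next: close in on the slab corners and the mounts.

Run:
```python
from h import *
p,K,V=cam("wrist")
g=cv2.cvtColor(p,cv2.COLOR_BGR2GRAY)
c=np.float32([[225,156],[297,152],[219,80],[294,76]]).reshape(-1,1,2)
cv2.cornerSubPix(g,c[:2],(4,4),(-1,-1),(3,50,.01))
for q in c.reshape(-1,2): print(q,ray(q,K,V,30).round(1))
print(np.median(p[85:150,235:285].reshape(-1,3),0))
# green region fit: base+slab left/right edges
crop=cv2.resize(p[20:170,200:320],None,fx=5,fy=4,interpolation=cv2.INTER_CUBIC)
l=np.hstack([crop,cv2.resize(p[0:150,40:90],(190,600),interpolation=cv2.INTER_CUBIC)])
cv2.imwrite("pics/c1.png",l)
```

```text
[224.97954 156.61964] [ 405.6 -223.4   30. ]
[296.42877 152.13464] [ 426.8 -352.    30. ]
[219.  80.] [ 535.6 -203.4   30. ]
[294.  76.] [ 554.8 -329.8   30. ]
[60. 61. 59.]
```

View pics/c1.png

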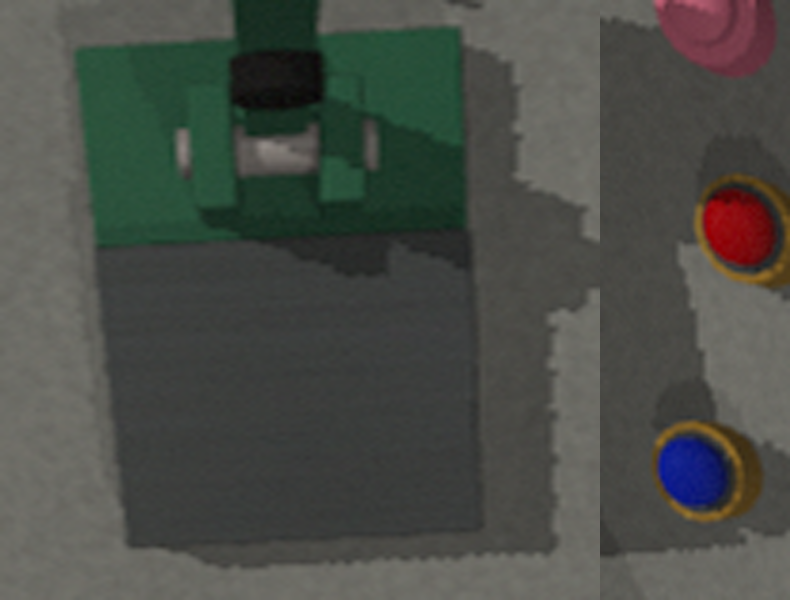

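The slab's front edge measures 130.3 mm, which fits. That puts the anvil middle at about (480.3, -277.3) with the press yaw at about 0.16. The close crop shows the red mount with its brass ring, so the choice holds. Moving over the mounts.

Call:
apply_moves(targets=[[1,[0,0,0],[0,0,-0.037]],[1,[0.15,-0.78,0.25],[0,0,0]],[1,[0.15,-0.78,0.25],[0,0,0]],[1,[0.15,-0.78,0.25],[0,0,0]],[1,[0.15,-0.78,0.25],[0,0,0]],[1,[0.15,-0.78,0.25],[0,0,0]],[1,[0.15,-0.78,0.25],[0,0,0]],[1,[0.15,-0.78,0.25],[0,0,0]]])

```text
t: 4.97
ee_pos: [430.0, 5.8, 315.0]
orientation: [3.132, 0.248, 0.001]
ft_force: [0.6, -0.4, -0.0]
width: 88.1
grasp_force: 0.0
```

Call:
apply_moves(targets=[[1,[0.15,-0.78,0.25],[0,0,0]],[1,[0,0,0],[0,0,0]],[1,[0,0,0],[0,0,0]]])

```text
t: 5.35
ee_pos: [431.4, 44.0, 302.9]
orientation: [3.131, 0.249, 0.0]
ft_force: [-0.1, -0.7, 0.4]
width: 87.7
grasp_force: 0.0
```

```bash
cat > m.py <<'E'
from h import *
import sys
# mount centre from the mask of the dome colour; printed with the tool-axes distance
def mounts(cols=("red","blue"),zt=23,show=None):
    o=ctrl.get_obs(); M=R.from_rotvec(o["orientation"]).as_matrix()
    print(round(o["t"],2),np.round(o["ee_pos"],1),"xhead",round(np.arctan2(M[1,0],M[0,0]),4),"w",round(o["width"],1),round(o["grasp_force"],1),np.round(o["ft_force"],1))
    p,K,V=cam("wrist"); hsv=cv2.cvtColor(p,cv2.COLOR_BGR2HSV).astype(int)
    H,S,Vv=hsv[...,0],hsv[...,1],hsv[...,2]
    for c in cols:
        m=(S>190)&(Vv>60)&(((H<6)|(H>174)) if c=="red" else (abs(H-120)<12))
        m[240:]=False
        n,l,s,ce=cv2.connectedComponentsWithStats(m.astype(np.uint8))
        for i in np.argsort(-s[1:,4])[:2]+1:
            if s[i,4]<60: continue
            w=ray(ce[i],K,V,zt); e=[ray((s[i,0],ce[i][1]),K,V,zt)-ray((s[i,0]+s[i,2],ce[i][1]),K,V,zt)]
            t=M.T@(w-o["ee_pos"])
            print(c,"px",ce[i].round(),"world",w.round(1),"dia",np.linalg.norm(e).round(1),"tool units",(t/50).round(3))
        for d in ctrl.pinpoint(c,"wrist")[:2]: print("  nn",c,round(d["score"],2),np.round(d["xy"]),ray(d["xy"],K,V,0).round(1)[:2])
    if show: cv2.imwrite(f"pics/{show}.png",p)
if __name__=="__main__": mounts(sys.argv[2].split(","),float(sys.argv[3]),sys.argv[1])
E
python3 m.py w2 red,blue 23
```

```text
5.35 [431.4  44.  302.9] xhead 0.159 w 87.7 0.0 [-0.1 -0.7  0.4]
red px [268.  77.] world [549.7  42.3  23. ] dia 28.1 tool units [2.33  0.407 5.599]
  nn red 0.87 [270.  77.] [552.9  37.9]
  nn red 0.85 [329.  65.] [583.3 -44.9]
blue px [237. 147.] world [445.8  69.9  23. ] dia 28.4 tool units [ 0.366 -0.468  5.598]
  nn blue 0.79 [238. 148.] [442.6  68.9]
  nn blue 0.58 [75. 67.] [521.3 322.4]
```

Call:
apply_moves(targets=[[1,[0.466,0.08,0.6],[0,0,0]],[1,[0.466,0.08,0.6],[0,0,0]],[1,[0.466,0.08,0.6],[0,0,0]],[1,[0.466,0.08,0.6],[0,0,0]],[1,[0.466,0.08,0.6],[0,0,0]],[1,[0,0,0.4],[0,0,0]],[1,[0,0,0],[0,0,0]],[1,[0,0,0],[0,0,0]]])

```text
t: 6.5
ee_pos: [549.9, 42.3, 133.5]
orientation: [3.132, 0.247, 0.002]
ft_force: [-0.2, -0.5, -0.5]
width: 88.0
grasp_force: 0.0
```

```bash
python3 m.py w3 red 23
```

```text
6.5 [549.9  42.3 133.5] xhead 0.1573 w 88.0 0.0 [-0.2 -0.5 -0.5]
red px [253. 188.] world [550.6  42.2  23. ] dia 28.7 tool units [0.013 0.005 2.21 ]
  nn red 0.66 [255.  97.] [633.7  53.5]
  nn red 0.63 [254. 182.] [551.3  41.6]
```

Call:
apply_moves(targets=[[1,[0,0,0.6],[0,0,0]],[1,[0,0,0.6],[0,0,0]],[1,[0,0,0.6],[0,0,0]],[1,[0,0,0.5],[0,0,0]],[1,[0,0,0.29],[0,0,0]],[1,[0,0,0],[0,0,0]],[-1,[0,0,0],[0,0,0]],[-1,[0,0,0],[0,0,0]]])

```text
t: 7.6
ee_pos: [550.2, 42.9, 4.2]
orientation: [3.132, 0.248, 0.003]
ft_force: [0.1, 0.7, 0.7]
width: 71.3
grasp_force: 0.0
```

Call:
apply_moves(targets=[[-1,[0,0,0],[0,0,0]],[-1,[0,0,0],[0,0,0]],[-1,[0,0,0],[0,0,0]],[-1,[0,0,0],[0,0,0]],[-1,[0,0,-0.5],[0,0,0]],[-1,[0,0,-0.7],[0,0,0]],[-1,[0,0,-0.7],[0,0,0]],[-1,[0,0,0],[0,0,0]]])

```text
t: 8.6
ee_pos: [551.1, 43.0, 100.3]
orientation: [3.132, 0.248, 0.007]
ft_force: [-0.9, -0.4, -0.9]
width: 43.0
grasp_force: 30.0
```

```bash
python3 m.py w4 red 120; python3 -c "
from h import *
print(np.array(ctrl.get_image('wrist')['hand_eye']).round(2))"
```

```text
8.6 [551.1  43.  100.3] xhead 0.1581 w 43.0 30.0 [-0.9 -0.4 -0.9]
red px [253. 233.] world [562.3  44.8 120. ] dia 26.1 tool units [ 0.229 -0.    -0.392]
  nn red 0.89 [351. 171.] [584.9 -41.8]
  nn red 0.77 [252. 235.] [508.4  37.4]
[[ 0.0000e+00 -9.6000e-01 -2.7000e-01  7.3720e+01]
 [ 1.0000e+00  0.0000e+00 -0.0000e+00  5.0000e-02]
 [ 0.0000e+00 -2.7000e-01  9.6000e-01 -1.6172e+02]
 [ 0.0000e+00  0.0000e+00  0.0000e+00  1.0000e+00]]
```

Call:
apply_moves(targets=[[-1,[-0.3,0.763,0],[0,0,0]],[-1,[-0.3,0.763,0],[0,0,0]],[-1,[-0.3,0.763,0],[0,0,0]],[-1,[-0.3,0.763,0],[0,0,0]],[-1,[-0.3,0.763,0],[0,0,0]],[-1,[-0.3,0.763,0],[0,0,0]],[-1,[-0.3,0.763,0],[0,0,0]],[-1,[-0.3,0.763,0],[0,0,0]]])

```text
t: 9.75
ee_pos: [477.6, -278.2, 96.4]
orientation: [-3.13, -0.248, 0.004]
ft_force: [1.1, -0.5, -1.8]
width: 43.0
grasp_force: 30.0
```

Call:
apply_moves(targets=[[-1,[0,0,0],[0,0,-0.106]],[-1,[0,0,0],[0,0,-0.106]],[-1,[0,0,0],[0,0,-0.106]],[-1,[0,0,0],[0,0,0]],[-1,[0,0,0],[0,0,0]]])

```text
t: 10.38
ee_pos: [478.5, -277.1, 97.2]
orientation: [-2.974, -1.009, 0.002]
ft_force: [0.2, 0.1, -1.2]
width: 43.0
grasp_force: 30.0
```

```bash
cat > d.py <<'E'
from h import *
import sys
# distance in tool units to world target x y z, heading difference in turn units
def d(x,y,z,head):
    o=ctrl.get_obs(); M=R.from_rotvec(o["orientation"]).as_matrix(); hd=np.arctan2(M[1,0],M[0,0])
    print(round(o["t"],2),np.round(o["ee_pos"],1),"head",round(hd,4),"zax",M[:,2].round(4),"w",round(o["width"],1),round(o["grasp_force"],1),np.round(o["ft_force"],1),"q",np.round(o["qpos"],2))
    print("units",(M.T@(np.array([x,y,z])-o["ee_pos"])/50).round(3),"wz",round(-(head-hd)/(np.pi/2),3))
d(*map(float,sys.argv[1:5]))
E
python3 d.py 480.3 -277.3 34.5 0.66; python3 w.py w5 anvil press_hinge press_bar
```

```text
10.38 [ 478.5 -277.1   97.2] head 0.6545 zax [-1.4e-03  9.0e-04 -1.0e+00] w 43.0 30.0 [ 0.2  0.1 -1.2] q [-0.55  0.5   1.87  0.    0.78  0.37]
units [0.027 0.027 1.255] wz -0.004
10.38 [ 478.5 -277.1   97.2] xhead 0.6545 zax [-0.001  0.001 -1.   ] w 43.0 29.999511296628043 [ 0.2  0.1 -1.2]
anvil 0.76 [256. 201.] [ 480.9 -278.2]
press_hinge 0.74 [322.  92.] [ 572.7 -261.3]
```

View pics/w5.png

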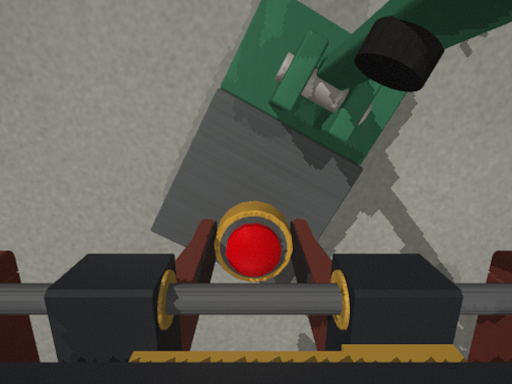

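The mount is held and level over the slab (dome at (253,250)), and the network's anvil point (480.9, -278.2) agrees with the corner fit. Lowering and releasing.

Call:
apply_moves(targets=[[-1,[0.03,0.03,0.4],[0,0,0]],[-1,[0,0,0.4],[0,0,0]],[-1,[0,0,0.3],[0,0,0]],[-1,[0,0,0.14],[0,0,0]],[-1,[0,0,0],[0,0,0]],[-1,[0,0,0],[0,0,0]]])

```text
t: 11.32
ee_pos: [481.4, -277.9, 36.6]
orientation: [2.973, 1.014, 0.001]
ft_force: [-0.2, 0.3, -1.7]
width: 43.5
grasp_force: 30.0
```

```bash
python3 d.py 480.3 -277.3 34.5 0.66
python3 - <<'E'
from h import *
p,K,V=cam("wrist")
E
```

```text
11.32 [ 481.4 -277.9   36.6] head 0.6575 zax [ 7.e-04 -4.e-04 -1.e+00] w 43.5 30.0 [-0.2  0.3 -1.7] q [-0.54  0.6   1.88  0.    0.66  0.37]
units [-0.011 -0.024  0.041] wz -0.002
```

Call:
apply_moves(targets=[[-1,[-0.01,-0.02,0.04],[0,0,0]],[-1,[0,0,0],[0,0,0]],[1,[0,0,0],[0,0,0]],[1,[0,0,0],[0,0,0]],[1,[0,0,0],[0,0,0]],[1,[0,0,-0.3],[0,0,0]],[1,[0,0,-0.5],[0,0,0]],[1,[0,0,0],[0,0,0]]])

```text
t: 12.38
ee_pos: [481.5, -278.1, 76.5]
orientation: [2.97, 1.013, 0.004]
ft_force: [0.8, -0.3, 0.7]
width: 87.3
grasp_force: 0.0
```

```bash
sed -i 's/m\[240:\]=False/m[300:]=False/' m.py; python3 m.py w6 red 53
```

```text
12.38 [ 481.5 -278.1   76.5] xhead 0.6576 w 87.3 0.0 [ 0.8 -0.3  0.7]
red px [250. 222.] world [ 481.2 -276.6   53. ] dia 29.6 tool units [ 0.013 -0.031  0.47 ]
  nn red 0.84 [253. 212.] [ 473.1 -285.3]
```

Call:
apply_moves(targets=[[1,[-0.3,0,-0.7],[0,0,0]],[1,[-0.3,0,-0.7],[0,0,0]],[1,[-0.2,0,-0.7],[0,0,0]],[1,[-0.2,0,-0.7],[0,0,-0.1]],[1,[0,0,-0.7],[0,0,-0.1]],[1,[0,0,-0.7],[0,0,-0.1]],[1,[0,0,-0.7],[0,0,-0.1]],[1,[0,0,-0.4],[0,0,-0.1]]])

```text
t: 13.48
ee_pos: [440.7, -307.9, 340.2]
orientation: [2.353, 2.081, 0.0]
ft_force: [-0.2, -0.0, -0.2]
width: 88.1
grasp_force: 0.0
```

Call:
apply_moves(targets=[[1,[0,0,0],[0,0,-0.1]],[1,[0,0,0],[0,0,-0.08]],[1,[0,0,0],[0,0,0]],[1,[0,0,0],[0,0,0]]])

```text
t: 13.98
ee_pos: [440.3, -307.7, 338.6]
orientation: [-2.045, -2.383, 0.0]
ft_force: [0.2, -0.4, 0.1]
width: 87.8
grasp_force: 0.0
```

```bash
python3 d.py 606.7 -292.4 345 1.731
python3 - <<'E'
from h import *
for n in("scene","side"):
    p,K,V=cam(n)
    for d in ctrl.pinpoint("press_bar",n)[:1]: print(n,d["score"],d["xy"],"expect",proj([601.1,-257.8,277],K,V).round(1), "hinge exp",proj([574.1,-262.2,58.5],K,V).round(1))
E
```

```text
13.97 [ 440.3 -307.7  338.6] head 1.7233 zax [-9.e-04  6.e-04 -1.e+00] w 87.8 0.0 [ 0.2 -0.4  0.1] q [-0.63  0.17  1.7  -0.    1.27 -0.78]
units [-0.203  3.335 -0.131] wz -0.005
scene 0.72 [162.3, 200.0] expect [161.8 200. ] hinge exp [174.3 241.3]
side 0.57 [285.4, 117.8] expect [283.9 119.9] hinge exp [290.  192.2]
```

Call:
apply_moves(targets=[[1,[-0.04,0.667,-0.03],[0,0,0]],[1,[-0.04,0.667,-0.03],[0,0,0]],[1,[-0.04,0.667,-0.03],[0,0,0]],[1,[-0.04,0.667,-0.02],[0,0,0]],[1,[-0.04,0.667,-0.02],[0,0,0]],[1,[0,0,0],[0,0,0]],[1,[0,0,0.4],[0,0,0]],[1,[0,0,0.4],[0,0,0]]])

```text
t: 15.18
ee_pos: [606.1, -292.0, 305.1]
orientation: [2.043, 2.386, -0.0]
ft_force: [-0.8, -0.6, 0.1]
width: 87.7
grasp_force: 0.0
```

Call:
apply_moves(targets=[[1,[0,0,0.4],[0,0,0]],[1,[0,0,0.4],[0,0,0]],[1,[0,0,0],[0,0,0]],[1,[0,0,0],[0,0,0]]])

```text
t: 15.68
ee_pos: [607.1, -292.1, 266.1]
orientation: [2.042, 2.386, 0.0]
ft_force: [-0.7, -0.4, 1.2]
width: 87.6
grasp_force: 0.0
```

```bash
python3 d.py 606.7 -292.4 258 1.731
```

```text
15.68 [ 607.1 -292.1  266.1] head 1.7257 zax [ 5.e-04 -3.e-04 -1.e+00] w 87.6 0.0 [-0.7 -0.4  1.2] q [-0.47  0.45  1.48 -0.    1.21 -0.62]
units [-0.004 -0.009  0.161] wz -0.003
```

Call:
apply_moves(targets=[[1,[0,0,0.16],[0,0,0]],[-1,[0,0,0],[0,0,0]],[-1,[0,0,0],[0,0,0]],[-1,[0,0,0],[0,0,0]],[-1,[0,0,0],[0,0,0]],[-1,[0,0,0],[0,0,0]],[-1,[0,0,0],[0,0,0]]])

```text
t: 16.55
ee_pos: [606.8, -291.9, 257.7]
orientation: [2.043, 2.387, -0.0]
ft_force: [0.1, -0.6, 0.3]
width: 31.3
grasp_force: 0.0
```

```bash
python3 d.py 606.7 -292.4 258 1.731; python3 -c "
import numpy as np
a=np.radians(np.linspace(97.14,2.6,15)); u=220.2*np.cos(a);z=220.2*np.sin(a)
print(np.c_[-np.diff(u)/50,-np.diff(z)/50].round(3).tolist())"
```

```text
16.55 [ 606.8 -291.9  257.7] head 1.7258 zax [ 0. -0. -1.] w 31.3 0.0 [ 0.1 -0.6  0.3] q [-0.47  0.46  1.48 -0.    1.2  -0.62]
units [-0.009 -0.004 -0.006] wz -0.003
[[-0.518, -0.034], [-0.518, 0.027], [-0.511, 0.088], [-0.497, 0.147], [-0.477, 0.205], [-0.449, 0.259], [-0.416, 0.31], [-0.376, 0.357], [-0.332, 0.399], [-0.282, 0.435], [-0.229, 0.465], [-0.173, 0.489], [-0.114, 0.506], [-0.054, 0.516]]
```

Call:
apply_moves(targets=[[-1,[0,0,0],[0,0,0]],[-1,[0,0,0],[0,0,0]],[-1,[0,0,0],[0,0,0]],[-1,[0,0,0],[0,0,0]]])

```text
t: 17.05
ee_pos: [606.7, -291.9, 257.6]
orientation: [-2.043, -2.387, 0.0]
ft_force: [-0.1, -0.2, 1.5]
width: 13.3
grasp_force: 30.0
```

Call:
apply_moves(targets=[[-1,[0,-0.518,-0.034],[0,0,0]],[-1,[0,-0.518,0.027],[0,0,0]],[-1,[0,-0.511,0.088],[0,0,0]],[-1,[0,-0.497,0.147],[0,0,0]],[-1,[0,0,0],[0,0,0]],[-1,[0,0,0],[0,0,0]]])

```text
t: 17.8
ee_pos: [506.4, -308.2, 247.7]
orientation: [2.042, 2.385, 0.001]
ft_force: [0.1, 1.7, 7.3]
width: 13.6
grasp_force: 30.0
```

```bash
python3 d.py 606.7 -292.4 258 1.731
```

```text
17.8 [ 506.4 -308.2  247.7] head 1.7255 zax [ 0.002  -0.0011 -1.    ] w 13.6 30.0 [0.1 1.7 7.3] q [-0.57  0.35  1.68  0.    1.11 -0.72]
units [ 2.00e-03  2.03e+00 -2.03e-01] wz -0.003
```

Call:
apply_moves(targets=[[-1,[0,-0.477,0.205],[0,0,0]],[-1,[0,-0.449,0.259],[0,0,0]],[-1,[0,-0.416,0.31],[0,0,0]],[-1,[0,-0.376,0.357],[0,0,0]],[-1,[0,-0.332,0.399],[0,0,0]],[-1,[0,0,0],[0,0,0]]])

```text
t: 18.55
ee_pos: [405.2, -324.6, 169.7]
orientation: [2.042, 2.383, 0.001]
ft_force: [2.8, -0.1, 2.6]
width: 13.2
grasp_force: 30.0
```

Call:
apply_moves(targets=[[-1,[0,-0.282,0.435],[0,0,0]],[-1,[0,-0.229,0.465],[0,0,0]],[-1,[0,-0.173,0.489],[0,0,0]],[-1,[0,0,0],[0,0,0]],[-1,[0,-0.06,0.25],[0,0,0]],[-1,[0,-0.06,0.25],[0,0,0]],[-1,[0,-0.03,0.25],[0,0,0]],[-1,[0,-0.02,0.27],[0,0,0]]])

```text
t: 19.55
ee_pos: [362.5, -331.4, 50.3]
orientation: [2.041, 2.387, -0.002]
ft_force: [-6.9, -3.9, 16.7]
width: 13.3
grasp_force: 30.0
```

Call:
apply_moves(targets=[[-1,[0,0,0.06],[0,0,0]],[-1,[0,0,0.06],[0,0,0]],[-1,[0,0,0],[0,0,0]],[-1,[0,0,0],[0,0,0]]])

```text
t: 20.05
ee_pos: [362.1, -331.4, 44.4]
orientation: [2.041, 2.387, -0.003]
ft_force: [-10.4, -5.9, 11.0]
width: 13.3
grasp_force: 30.0
```

```bash
python3 d.py 362.5 -331.8 49.5 1.731; python3 -c "
from h import *
p,K,V=cam('scene'); q,_,_=cam('side')
cv2.imwrite('pics/s7.png',np.hstack([cv2.resize(p[170:290,110:230],(400,400)),cv2.resize(q[110:260,250:400],(400,400))]))"
```

```text
20.05 [ 362.1 -331.4   44.4] head 1.7268 zax [-4.0e-04 -1.8e-03 -1.0e+00] w 13.3 30.0 [-10.4  -5.9  11. ] q [-0.76  0.53  2.02 -0.    0.59 -0.92]
units [-0.009  0.006 -0.101] wz -0.003
```

View pics/s7.png

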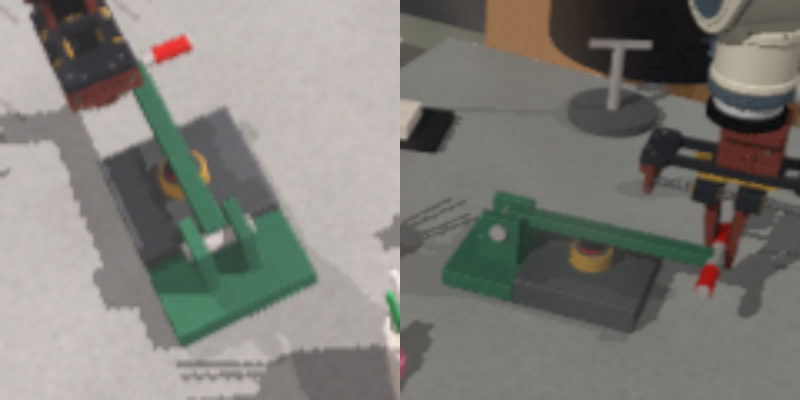

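Run:
```python
from h import *
for n in ("side","scene"):
    p,K,V=cam(n)
    for th in (1.65,1.6,1.5):
        a=np.radians(97.14)-th; X=95-220.2*np.cos(a); z=58.5+220.2*np.sin(a)
        c=np.array([480.3+.9872*X,-277.3+.1593*X,z]); y=np.array([-.1593,.9872,0])
        print(n,th,[proj(c+s*y,K,V).round(1).tolist() for s in(-60,0,60)])
    hsv=cv2.cvtColor(p,cv2.COLOR_BGR2HSV).astype(int)
    m=((hsv[...,0]<6)|(hsv[...,0]>174))&(hsv[...,1]>190)&(hsv[...,2]>90)
    k,l,s,ce=cv2.connectedComponentsWithStats(m.astype(np.uint8))
    print([(s[i].tolist()) for i in range(1,k) if s[i,4]>10])
    print(ctrl.pinpoint("press_bar",n)[:1])
```

```text
side 1.65 [[372.0, 196.0], [367.7, 207.5], [362.9, 220.0]]
side 1.6 [[372.3, 192.7], [368.0, 204.1], [363.3, 216.5]]
side 1.5 [[372.4, 185.8], [368.1, 197.1], [363.3, 209.3]]
[[368, 194, 6, 7, 21], [362, 210, 7, 8, 38]]
[{'xy': [367.7, 206.5], 'score': 0.73}]
scene 1.65 [[130.6, 196.7], [148.8, 189.4], [166.4, 182.4]]
scene 1.6 [[129.7, 194.6], [148.0, 187.3], [165.8, 180.3]]
scene 1.5 [[128.1, 190.8], [146.7, 183.4], [164.8, 176.3]]
[[30, 87, 10, 14, 15], [0, 110, 12, 16, 26], [18, 116, 21, 25, 41], [28, 178, 6, 13, 26], [156, 182, 10, 6, 31]]
[{'xy': [148.3, 188.9], 'score': 0.9}]
```

Both views match the lever at 1.65 rad: bar middle (367.7, 206.5) against the expected (367.7, 207.5). Guiding it back to rest.

Call:
apply_moves(targets=[[-1,[0,0.03,-0.26],[0,0,0]],[-1,[0,0.03,-0.26],[0,0,0]],[-1,[0,0.114,-0.506],[0,0,0]],[-1,[0,0.173,-0.489],[0,0,0]],[-1,[0,0.229,-0.465],[0,0,0]],[-1,[0,0.282,-0.435],[0,0,0]],[-1,[0,0.332,-0.399],[0,0,0]],[-1,[0,0,0],[0,0,0]]])

```text
t: 21.35
ee_pos: [419.6, -322.1, 187.3]
orientation: [-2.039, -2.388, 0.007]
ft_force: [-19.5, -5.0, 22.7]
width: 13.7
grasp_force: 30.1
```

Call:
apply_moves(targets=[[-1,[0,0.376,-0.357],[0,0,0]],[-1,[0,0.416,-0.31],[0,0,0]],[-1,[0,0.449,-0.259],[0,0,0]],[-1,[0,0.477,-0.205],[0,0,0]],[-1,[0,0.497,-0.147],[0,0,0]],[-1,[0,0.511,-0.088],[0,0,0]],[-1,[0,0.518,-0.027],[0,0,0]],[-1,[0,0.518,0.034],[0,0,0]]])

```text
t: 22.35
ee_pos: [607.4, -291.3, 252.6]
orientation: [-2.041, -2.386, 0.001]
ft_force: [-14.6, -4.4, 7.9]
width: 13.1
grasp_force: 30.0
```

Call:
apply_moves(targets=[[-1,[0,0,0],[0,0,0]],[-1,[0,0,0],[0,0,0]],[1,[0,0,0],[0,0,0]],[1,[0,0,0],[0,0,0]],[1,[0,0,0],[0,0,0]]])

```text
t: 22.98
ee_pos: [606.9, -291.8, 251.8]
orientation: [-2.043, -2.386, 0.0]
ft_force: [-0.6, -0.5, 0.9]
width: 39.6
grasp_force: 0.0
```

```bash
python3 d.py 606.7 -292.4 258 1.731
```

```text
22.98 [ 606.9 -291.8  251.8] head 1.7257 zax [-3.e-04  2.e-04 -1.e+00] w 39.6 0.0 [-0.6 -0.5  0.9] q [-0.47  0.47  1.49  0.    1.19 -0.62]
units [-0.011 -0.007 -0.124] wz -0.003
```

Call:
apply_moves(targets=[[1,[0,0,-0.2],[0,0,0]],[1,[0,0,-0.5],[0,0,0]],[1,[0,0,-0.6],[0,0,0]],[1,[0,0,-0.6],[0,0,0]],[1,[0.04,-0.66,0],[0,0,0]],[1,[0.04,-0.66,0],[0,0,0]],[1,[0.04,-0.66,0],[0,0,0]],[1,[0.04,-0.66,0],[0,0,0]]])

```text
t: 23.98
ee_pos: [474.4, -304.5, 347.8]
orientation: [2.042, 2.386, 0.0]
ft_force: [-0.0, -0.5, -1.5]
width: 88.0
grasp_force: 0.0
```

Call:
apply_moves(targets=[[1,[0.04,-0.66,0],[0,0,0.1]],[1,[0,0,0],[0,0,0.1]],[1,[0,0,0],[0,0,0.1]],[1,[0,0,0],[0,0,0.1]],[1,[0,0,0],[0,0,0.1]],[1,[0,0,0],[0,0,0.1]],[1,[0,0,0],[0,0,0.08]],[1,[0,0,0],[0,0,0]]])

```text
t: 24.98
ee_pos: [442.5, -307.6, 347.7]
orientation: [2.972, 1.016, 0.001]
ft_force: [-0.6, -0.3, 0.2]
width: 87.9
grasp_force: 0.0
```

```bash
python3 d.py 480.3 -277.3 100 0.66; python3 m.py w8 red 47; python3 -c "
from h import *
for n in('scene','side'):
  cam(n);print(ctrl.pinpoint('press_bar',n)[:1])"
```

```text
24.98 [ 442.5 -307.6  347.7] head 0.6587 zax [ 8.e-04 -5.e-04 -1.e+00] w 87.9 0.0 [-0.6 -0.3  0.2] q [-0.63  0.17  1.69  0.    1.29  0.28]
units [ 0.967 -0.021  4.954] wz -0.001
24.98 [ 442.5 -307.6  347.7] xhead 0.6587 w 87.9 0.0 [-0.6 -0.3  0.2]
red px [386.  17.] world [ 713.2 -333.4   47. ] dia 81.2 tool units [3.963 3.717 6.018]
red px [252. 126.] world [ 480.3 -277.1   47. ] dia 24.6 tool units [ 0.969 -0.025  6.014]
  nn red 0.74 [253. 124.] [ 482.2 -277.5]
[{'xy': [165.2, 200.7], 'score': 0.64}]
[{'xy': [283.1, 118.7], 'score': 0.56}]
```

Call:
apply_moves(targets=[[1,[0,0,0.7],[0,0,0]],[1,[0,0,0.7],[0,0,0]],[1,[0,0,0.7],[0,0,0]],[1,[0,0,0.7],[0,0,0]],[1,[0.2,0,0.7],[0,0,0]],[1,[0.37,-0.01,0.7],[0,0,0]],[1,[0.4,-0.01,0.7],[0,0,0]],[1,[0,0,0.5],[0,0,0]]])

```text
t: 26.28
ee_pos: [480.8, -276.2, 75.5]
orientation: [-2.972, -1.017, 0.001]
ft_force: [-0.0, 0.2, -0.2]
width: 87.8
grasp_force: 0.0
```

Call:
apply_moves(targets=[[1,[0,0,0.4],[0,0,0]],[1,[0,0,0.3],[0,0,0]],[1,[0,0,0.16],[0,0,0]],[1,[0,0,0],[0,0,0]],[1,[0,0,0],[0,0,0]]])

```text
t: 26.9
ee_pos: [480.6, -277.4, 34.6]
orientation: [2.973, 1.014, 0.001]
ft_force: [0.3, 0.0, -0.7]
width: 87.5
grasp_force: 0.0
```

```bash
python3 d.py 480.3 -277.1 34 0.66
```

```text
26.9 [ 480.6 -277.4   34.6] head 0.6575 zax [ 9.e-04 -5.e-04 -1.e+00] w 87.5 0.0 [ 0.3  0.  -0.7] q [-0.54  0.6   1.88  0.    0.66  0.37]
units [-0.002 -0.008  0.012] wz -0.002
```

Call:
apply_moves(targets=[[-1,[0,0,0],[0,0,0]],[-1,[0,0,0],[0,0,0]],[-1,[0,0,0],[0,0,0]],[-1,[0,0,0],[0,0,0]],[-1,[0,0,0],[0,0,0]],[-1,[0,0,0],[0,0,0]],[-1,[0,0,-0.4],[0,0,0]],[-1,[0,0,-0.5],[0,0,0]]])

```text
t: 27.9
ee_pos: [479.5, -276.6, 78.7]
orientation: [-2.972, -1.014, 0.002]
ft_force: [0.3, 0.1, -1.0]
width: 43.3
grasp_force: 30.0
```

Call:
apply_moves(targets=[[-1,[-0.3,0,-0.7],[0,0,0]],[-1,[-0.3,0,-0.7],[0,0,0]],[-1,[-0.3,0,-0.7],[0,0,0]],[-1,[0.475,-0.653,-0.1],[0,0,0]],[-1,[0.475,-0.653,-0.1],[0,0,0]],[-1,[0.475,-0.653,-0.1],[0,0,0]],[-1,[0.475,-0.653,-0.1],[0,0,0]],[-1,[0.475,-0.653,-0.1],[0,0,0]]])

```text
t: 28.9
ee_pos: [438.3, -101.5, 209.0]
orientation: [-2.973, -1.014, 0.0]
ft_force: [0.1, 0.5, -1.4]
width: 43.3
grasp_force: 30.0
```

Call:
apply_moves(targets=[[-1,[0.475,-0.653,-0.1],[0,0,0]],[-1,[0.475,-0.653,-0.1],[0,0,0]],[-1,[0.475,-0.653,-0.1],[0,0,0]],[-1,[0.475,-0.653,-0.1],[0,0,0]],[-1,[0.475,-0.653,-0.1],[0,0,0]],[-1,[0,0,0],[0,0,0.1]],[-1,[0,0,0],[0,0,0.1]],[-1,[0,0,0],[0,0,0.1]]])

```text
t: 29.9
ee_pos: [432.6, 99.2, 233.8]
orientation: [3.129, 0.285, -0.001]
ft_force: [-0.1, 0.2, -0.7]
width: 42.9
grasp_force: 30.0
```

Call:
apply_moves(targets=[[-1,[0,0,0],[0,0,0]],[-1,[0,0,0],[0,0,0]]])

```text
t: 30.15
ee_pos: [432.9, 99.0, 233.9]
orientation: [3.128, 0.297, -0.0]
ft_force: [-0.0, 0.3, -1.1]
width: 43.2
grasp_force: 30.0
```

```bash
python3 w.py w9 kiln kiln_floor kiln_hinge blue; python3 d.py 526 293 150 .18
```

```text
30.15 [432.9  99.  233.9] xhead 0.1893 zax [-0. -0. -1.] w 43.2 29.99965489609167 [-0.   0.3 -1.1]
kiln 0.91 [111.  68.] [520.1 297. ]
blue 0.9 [276. 159.] [447.2  69.4]
blue 0.25 [94. 61.] [523.9 318. ]
30.4 [433.  99. 234.] head 0.1872 zax [-1.e-04 -0.e+00 -1.e+00] w 43.4 30.0 [-0.4  0.3 -2.1] q [ 0.2   0.14  2.   -0.    1.    1.58]
units [ 2.55  -3.467  1.679] wz 0.005
```

View pics/w9.png

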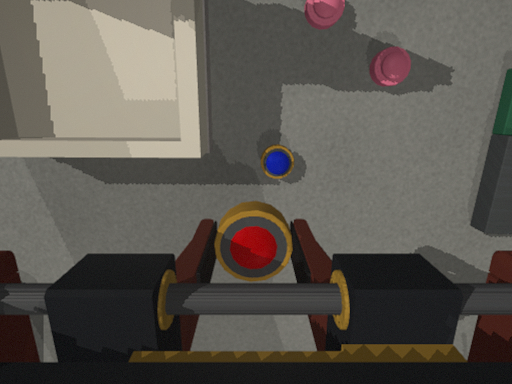

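The kiln's front-right rim corner is at (202,157) with edges nearly aligned to the image, blue is at (277,161), and the red dome in the gripper now sits low in its ring. I'll shift left so the whole kiln front shows.

Call:
apply_moves(targets=[[-1,[0,-0.7,-0.4],[0,0,0]],[-1,[0,-0.7,-0.4],[0,0,0]],[-1,[0,-0.7,-0.4],[0,0,0]],[-1,[0,-0.7,-0.4],[0,0,0]],[-1,[0,-0.7,-0.4],[0,0,0]],[-1,[0,0,0],[0,0,0]],[-1,[0,0,0],[0,0,0]]])

```text
t: 31.28
ee_pos: [400.2, 270.3, 333.3]
orientation: [3.127, 0.293, -0.002]
ft_force: [-0.3, -1.2, -1.0]
width: 43.5
grasp_force: 30.0
```

```bash
python3 w.py w10 kiln kiln_floor kiln_hinge
```

```text
31.27 [400.2 270.3 333.3] xhead 0.1871 zax [-0.001 -0.001 -1.   ] w 43.5 29.99973502359353 [-0.3 -1.2 -1. ]
kiln 0.73 [251.  76.] [521.3 296.2]
kiln_floor 0.67 [251.  71.] [522.2 296.7]
```

View pics/w10.png

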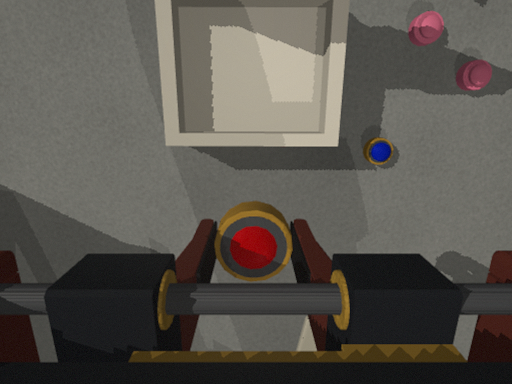

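```bash
python3 - <<'E'
from h import *
p,K,V=cam("wrist"); g=cv2.cvtColor(p,cv2.COLOR_BGR2GRAY)
c=np.float32([[167,146],[338,146]]).reshape(-1,1,2); cv2.cornerSubPix(g,c,(4,4),(-1,-1),(3,50,.01)); c=c.reshape(-1,2)
L,Rr=[ray(q,K,V,83) for q in c]; print(c,L.round(1),Rr.round(1),np.linalg.norm(L-Rr))
d=(L-Rr)/np.linalg.norm(L-Rr); yaw=np.arctan2(-d[0],d[1]); x=np.array([d[1],-d[0]]); print("yaw",yaw,"kiln",((L+Rr)/2)[:2]+100*x)
for q in [(186,132),(322,131)]: print("inner floor/front",ray(q,K,V,45).round(1))
E
python3 d.py 526 293 150 .18
```

```text
[[165.26083 145.64354]
 [337.23807 145.97292]] [401.5 394.5  83. ] [445.3 158.9  83. ] 239.6378485204699
yaw 0.18382125384638193 kiln [521.72540559 294.95116408]
inner floor/front [421.  376.2  45. ]
inner floor/front [460.2 175.7  45. ]
31.52 [400.6 270.1 333.5] head 0.1853 zax [-8.e-04 -6.e-04 -1.e+00] w 43.2 30.0 [-0.8  0.6 -0.8] q [ 0.57  0.09  1.81 -0.    1.24  1.95]
units [2.554 0.01  3.667] wz 0.003
```

Kiln rim front edge measures 239.6 mm (240 given), so the kiln is at (521.7, 295.0) with yaw 0.184. The chamber is empty.

```bash
python3 d.py 499.3 333.5 50.3 .184
```

```text
31.52 [400.6 270.1 333.5] head 0.1853 zax [-8.e-04 -6.e-04 -1.e+00] w 43.2 30.0 [-0.8  0.6 -0.8] q [ 0.57  0.09  1.81 -0.    1.24  1.95]
units [ 2.18  -0.885  5.661] wz 0.001
```

Call:
apply_moves(targets=[[-1,[0.436,-0.177,0.6],[0,0,0]],[-1,[0.436,-0.177,0.6],[0,0,0]],[-1,[0.436,-0.177,0.6],[0,0,0]],[-1,[0.436,-0.177,0.6],[0,0,0]],[-1,[0.436,-0.177,0.6],[0,0,0]],[-1,[0,0,0.6],[0,0,0]],[-1,[0,0,0.6],[0,0,0]],[-1,[0,0,0],[0,0,0]]])

```text
t: 32.52
ee_pos: [498.1, 333.1, 121.5]
orientation: [3.125, 0.291, -0.008]
ft_force: [-0.5, 0.4, -1.6]
width: 43.7
grasp_force: 30.0
```

```bash
python3 d.py 499.3 333.5 50.3 .184
```

```text
32.52 [498.1 333.1 121.5] head 0.1857 zax [-0.0046 -0.003  -1.    ] w 43.7 30.0 [-0.5  0.4 -1.6] q [ 0.57  0.52  1.75 -0.    0.88  1.95]
units [ 0.033 -0.006  1.424] wz 0.001
```

Call:
apply_moves(targets=[[-1,[0,0,0.5],[0,0,0]],[-1,[0,0,0.5],[0,0,0]],[-1,[0,0,0.35],[0,0,0]],[-1,[0,0,0.06],[0,0,0]],[-1,[0,0,0],[0,0,0]],[-1,[0,0,0],[0,0,0]]])

```text
t: 33.28
ee_pos: [500.1, 335.1, 54.5]
orientation: [-3.127, -0.292, -0.002]
ft_force: [0.4, 0.4, -1.1]
width: 43.5
grasp_force: 30.0
```

```bash
python3 d.py 499.3 333.5 49.8 .184
```

```text
33.27 [500.1 335.1  54.5] head 0.1864 zax [ 1.4e-03  9.0e-04 -1.0e+00] w 43.5 30.0 [ 0.4  0.4 -1.1] q [0.57 0.62 1.77 0.   0.75 1.95]
units [-0.022  0.028  0.093] wz 0.002
```

Call:
apply_moves(targets=[[-1,[0,0,0.07],[0,0,0]],[-1,[0,0,0.02],[0,0,0]],[-1,[0,0,0],[0,0,0]],[0.3,[0,0,0],[0,0,0]],[0.3,[0,0,0],[0,0,0]],[0.3,[0,0,0],[0,0,0]],[0.3,[0,0,-0.4],[0,0,0]],[0.3,[0,0,-0.6],[0,0,0]]])

```text
t: 34.28
ee_pos: [499.1, 334.4, 99.9]
orientation: [3.127, 0.292, -0.002]
ft_force: [0.3, 0.2, -1.0]
width: 57.3
grasp_force: 0.0
```

Call:
apply_moves(targets=[[0.3,[0,0,-0.7],[0,0,0]],[1,[0,0,-0.7],[0,0,0]],[1,[0,0,-0.7],[0,0,0]],[1,[0,0,0],[0,0,0]]])

```text
t: 34.78
ee_pos: [501.3, 335.8, 208.4]
orientation: [-3.125, -0.292, -0.01]
ft_force: [-0.2, 0.1, 0.7]
width: 83.4
grasp_force: 0.0
```

```bash
python3 m.py w11 red,blue 63; python3 d.py 445.8 69.9 200 .184
```

```text
34.77 [501.3 335.8 208.4] xhead 0.1864 w 83.4 0.0 [-0.2  0.1  0.7]
red px [254. 183.] world [499.8 334.8  63. ] dia 24.7 tool units [-0.053  0.022  2.908]
  nn red 0.85 [505. 108.] [632.4  51.7]
  nn red 0.69 [256. 180.] [489.  330.5]
blue px [447. 248.] world [465.6 104.8  63. ] dia 27.3 tool units [-1.576  4.416  2.885]
  nn blue 0.94 [437. 246.] [444.1  69.2]
  nn blue 0.28 [256. 178.] [491.6 330.1]
34.92 [498.9 334.3 203.7] head 0.1864 zax [-6.e-04 -4.e-04 -1.e+00] w 88.0 0.0 [0.4 0.  0.1] q [0.57 0.41 1.7  0.   1.03 1.95]
units [-2.024  5.     0.077] wz 0.002
```

Call:
apply_moves(targets=[[1,[-0.253,0.625,0],[0,0,0]],[1,[-0.253,0.625,0],[0,0,0]],[1,[-0.253,0.625,0],[0,0,0]],[1,[-0.253,0.625,0],[0,0,0]],[1,[-0.253,0.625,0],[0,0,0]],[1,[-0.253,0.625,0],[0,0,0]],[1,[-0.253,0.625,0],[0,0,0]],[1,[-0.253,0.625,0],[0,0,0]]])

```text
t: 35.92
ee_pos: [445.1, 69.1, 202.8]
orientation: [3.128, 0.293, -0.004]
ft_force: [0.6, 0.0, 0.2]
width: 87.9
grasp_force: 0.0
```

Call:
apply_moves(targets=[[1,[0,0,0.5],[0,0,0]],[1,[0,0,0.5],[0,0,0]],[1,[0,0,0.4],[0,0,0]],[1,[0,0,0],[0,0,0]],[1,[0,0,0],[0,0,0]]])

```text
t: 36.55
ee_pos: [446.2, 70.3, 134.0]
orientation: [3.128, 0.292, -0.001]
ft_force: [0.0, -0.0, 1.1]
width: 87.7
grasp_force: 0.0
```

```bash
python3 m.py w12 blue 23
```

```text
36.55 [446.2  70.3 134. ] xhead 0.1865 w 87.7 0.0 [ 0.  -0.   1.1]
blue px [253. 189.] world [446.2  70.   23. ] dia 28.8 tool units [1.00e-03 5.00e-03 2.22e+00]
  nn blue 0.81 [254. 184.] [445.6  68.6]
```

Call:
apply_moves(targets=[[1,[0,0,0],[0,0,-0.1]],[1,[0,0,0],[0,0,-0.1]],[1,[0,0,0],[0,0,-0.1]],[1,[0,0,0],[0,0,0]],[1,[0,0,0.6],[0,0,0]],[1,[0,0,0.6],[0,0,0]],[1,[0,0,0],[0,0,0]],[1,[0,0,0],[0,0,0]]])

```text
t: 37.65
ee_pos: [446.9, 70.3, 74.8]
orientation: [2.974, 1.012, 0.001]
ft_force: [-0.4, -1.0, -0.0]
width: 87.7
grasp_force: 0.0
```

```bash
python3 d.py 446.2 70 4.3 .66
```

```text
37.65 [446.9  70.3  74.8] head 0.6562 zax [ 8.e-04  1.e-04 -1.e+00] w 87.7 0.0 [-0.4 -1.  -0. ] q [0.13 0.43 2.09 0.   0.62 1.04]
units [-0.016 -0.004  1.409] wz -0.002
```

Call:
apply_moves(targets=[[1,[0,0,0.6],[0,0,0]],[1,[0,0,0.5],[0,0,0]],[1,[0,0,0.31],[0,0,0]],[1,[0,0,0],[0,0,0]],[-1,[0,0,0],[0,0,0]],[-1,[0,0,0],[0,0,0]],[-1,[0,0,0],[0,0,0]],[-1,[0,0,0],[0,0,0]]])

```text
t: 38.65
ee_pos: [446.5, 70.3, 3.8]
orientation: [2.973, 1.014, 0.001]
ft_force: [0.1, 0.2, 0.6]
width: 51.4
grasp_force: 0.0
```

Call:
apply_moves(targets=[[-1,[0,0,0],[0,0,0]],[-1,[0,0,0],[0,0,0]],[-1,[0,0,-0.5],[0,0,0]],[-1,[0,0,-0.7],[0,0,0]],[-1,[0,0,-0.7],[0,0,0]],[-1,[0,0,0],[0,0,0]]])

```text
t: 39.4
ee_pos: [447.9, 70.5, 100.3]
orientation: [2.972, 1.014, 0.007]
ft_force: [0.3, 0.4, -1.8]
width: 43.1
grasp_force: 30.0
```

```bash
python3 d.py 480.3 -277.3 98 .66
```

```text
39.4 [447.9  70.5 100.3] head 0.6577 zax [ 4.5e-03  6.0e-04 -1.0e+00] w 43.1 30.0 [ 0.3  0.4 -1.8] q [0.13 0.38 2.08 0.   0.67 1.04]
units [-3.739  5.901  0.045] wz -0.001
```

Call:
apply_moves(targets=[[-1,[-0.372,0.59,0],[0,0,0]],[-1,[-0.372,0.59,0],[0,0,0]],[-1,[-0.372,0.59,0],[0,0,0]],[-1,[-0.372,0.59,0],[0,0,0]],[-1,[-0.372,0.59,0],[0,0,0]],[-1,[-0.372,0.59,0],[0,0,0]],[-1,[-0.372,0.59,0],[0,0,0]],[-1,[-0.372,0.59,0],[0,0,0]]])

```text
t: 40.4
ee_pos: [471.9, -208.3, 96.8]
orientation: [-2.972, -1.014, 0.003]
ft_force: [1.1, -0.4, -2.0]
width: 43.0
grasp_force: 30.0
```

Call:
apply_moves(targets=[[-1,[-0.372,0.59,0],[0,0,0]],[-1,[-0.372,0.59,0],[0,0,0]],[-1,[0,0,0],[0,0,0]],[-1,[0,0,0.4],[0,0,0]],[-1,[0,0,0.4],[0,0,0]],[-1,[0,0,0],[0,0,0]],[-1,[0,0,0],[0,0,0]]])

```text
t: 41.28
ee_pos: [479.4, -276.3, 58.4]
orientation: [-2.972, -1.015, 0.001]
ft_force: [-0.4, -0.4, -1.3]
width: 43.4
grasp_force: 30.0
```

```bash
python3 d.py 480.3 -277.3 34.3 .66
```

```text
41.27 [ 479.4 -276.3   58.4] head 0.6581 zax [-6.e-04  4.e-04 -1.e+00] w 43.4 30.0 [-0.4 -0.4 -1.3] q [-0.54  0.56  1.88  0.    0.7   0.37]
units [0.003 0.027 0.481] wz -0.001
```

Call:
apply_moves(targets=[[-1,[0,0.02,0.3],[0,0,0]],[-1,[0,0,0.17],[0,0,0]],[-1,[0,0,0],[0,0,0]],[-1,[0,0,0],[0,0,0]],[1,[0,0,0],[0,0,0]],[1,[0,0,0],[0,0,0]],[1,[0,0,0],[0,0,0]],[1,[0,0,-0.3],[0,0,0]]])

```text
t: 42.28
ee_pos: [479.4, -277.3, 49.8]
orientation: [-2.972, -1.014, 0.002]
ft_force: [-0.3, -0.4, 1.3]
width: 79.5
grasp_force: 0.0
```

Call:
apply_moves(targets=[[1,[0,0,-0.5],[0,0,0]],[1,[-0.3,0,-0.7],[0,0,0]],[1,[-0.3,0,-0.7],[0,0,0]],[1,[-0.2,0,-0.7],[0,0,0]],[1,[-0.2,0,-0.7],[0,0,0]],[1,[0,0,-0.7],[0,0,0]],[1,[0,0,-0.7],[0,0,0]],[1,[0,0,-0.7],[0,0,0]]])

```text
t: 43.28
ee_pos: [440.1, -308.1, 322.3]
orientation: [2.972, 1.014, 0.001]
ft_force: [-0.4, -1.2, -0.7]
width: 87.7
grasp_force: 0.0
```

```bash
python3 m.py w13 blue 53
```

```text
43.27 [ 440.1 -308.1  322.3] xhead 0.6575 w 87.7 0.0 [-0.4 -1.2 -0.7]
blue px [253. 127.] world [ 479.5 -278.3   53. ] dia 28.7 tool units [9.860e-01 3.000e-03 5.387e+00]
  nn blue 0.83 [252. 123.] [ 480.3 -274.7]
```

Call:
apply_moves(targets=[[1,[0,0,-0.4],[0,0,-0.1]],[1,[0,0,0],[0,0,-0.1]],[1,[0,0,0],[0,0,-0.1]],[1,[0,0,0],[0,0,-0.1]],[1,[0,0,0],[0,0,-0.1]],[1,[0,0,0],[0,0,-0.1]],[1,[0,0,0],[0,0,-0.08]],[1,[0,0,0],[0,0,0]]])

```text
t: 44.38
ee_pos: [440.1, -307.9, 339.6]
orientation: [-2.044, -2.385, 0.0]
ft_force: [-0.6, 0.5, 0.0]
width: 87.7
grasp_force: 0.0
```

```bash
python3 d.py 606.7 -292.4 345 1.731
```

```text
44.38 [ 440.1 -307.9  339.6] head 1.7247 zax [-6.e-04  5.e-04 -1.e+00] w 87.7 0.0 [-0.6  0.5  0. ] q [-0.63  0.17  1.7   0.    1.27 -0.79]
units [-0.204  3.341 -0.11 ] wz -0.004
```

Blue is centred on the anvil at (479.5, -278.3). Same lever stroke as before.

Call:
apply_moves(targets=[[1,[-0.04,0.668,-0.02],[0,0,0]],[1,[-0.04,0.668,-0.02],[0,0,0]],[1,[-0.04,0.668,-0.02],[0,0,0]],[1,[-0.04,0.668,-0.02],[0,0,0]],[1,[-0.04,0.668,-0.02],[0,0,0]],[1,[0,0,0],[0,0,0]],[1,[0,0,0.4],[0,0,0]],[1,[0,0,0.4],[0,0,0]]])

```text
t: 45.38
ee_pos: [606.1, -292.4, 304.2]
orientation: [-2.045, -2.385, 0.0]
ft_force: [-0.7, -0.3, -0.2]
width: 87.7
grasp_force: 0.0
```

Call:
apply_moves(targets=[[1,[0,0,0.4],[0,0,0]],[1,[0,0,0.4],[0,0,0]],[1,[0,0,0.14],[0,0,0]],[1,[0,0,0],[0,0,0]],[-1,[0,0,0],[0,0,0]],[-1,[0,0,0],[0,0,0]],[-1,[0,0,0],[0,0,0]],[-1,[0,0,0],[0,0,0]]])

```text
t: 46.38
ee_pos: [607.1, -292.4, 258.3]
orientation: [2.043, 2.386, 0.0]
ft_force: [-0.3, -0.6, 0.2]
width: 51.2
grasp_force: 0.0
```

Call:
apply_moves(targets=[[-1,[0,0,0],[0,0,0]],[-1,[0,0,0],[0,0,0]],[-1,[0,0,0],[0,0,0]],[-1,[0,0,0],[0,0,0]],[-1,[0,0,0],[0,0,0]],[-1,[0,0,0],[0,0,0]]])

```text
t: 47.12
ee_pos: [606.8, -292.4, 257.9]
orientation: [-2.042, -2.387, 0.0]
ft_force: [-1.3, -0.2, 0.7]
width: 13.4
grasp_force: 30.0
```

```bash
python3 d.py 606.7 -292.4 258 1.731
```

```text
47.12 [ 606.8 -292.4  257.9] head 1.7259 zax [-5.e-04  0.e+00 -1.e+00] w 13.4 30.0 [-1.3 -0.2  0.7] q [-0.47  0.46  1.48 -0.    1.2  -0.62]
units [ 0.    -0.003 -0.001] wz -0.003
```

Call:
apply_moves(targets=[[-1,[0,-0.518,-0.034],[0,0,0]],[-1,[0,-0.518,0.027],[0,0,0]],[-1,[0,-0.511,0.088],[0,0,0]],[-1,[0,-0.497,0.147],[0,0,0]],[-1,[0,0,0],[0,0,0]],[-1,[0,-0.477,0.205],[0,0,0]],[-1,[0,-0.449,0.259],[0,0,0]],[-1,[0,-0.416,0.31],[0,0,0]]])

```text
t: 48.12
ee_pos: [441.4, -319.3, 209.3]
orientation: [2.039, 2.383, 0.002]
ft_force: [5.8, -0.2, 3.4]
width: 13.2
grasp_force: 30.0
```

Call:
apply_moves(targets=[[-1,[0,-0.376,0.357],[0,0,0]],[-1,[0,-0.332,0.399],[0,0,0]],[-1,[0,0,0],[0,0,0]],[-1,[0,-0.282,0.435],[0,0,0]],[-1,[0,-0.229,0.465],[0,0,0]],[-1,[0,-0.173,0.489],[0,0,0]],[-1,[0,0,0],[0,0,0]],[-1,[0,-0.06,0.25],[0,0,0]]])

```text
t: 49.12
ee_pos: [368.5, -330.9, 89.1]
orientation: [2.041, 2.386, -0.002]
ft_force: [-4.2, -4.0, 7.8]
width: 13.1
grasp_force: 30.0
```

Call:
apply_moves(targets=[[-1,[0,-0.06,0.25],[0,0,0]],[-1,[0,-0.03,0.25],[0,0,0]],[-1,[0,-0.02,0.27],[0,0,0]],[-1,[0,0,0.06],[0,0,0]],[-1,[0,0,0.06],[0,0,0]],[-1,[0,0,0],[0,0,0]],[-1,[0,0,0],[0,0,0]]])

```text
t: 50.0
ee_pos: [362.2, -331.9, 44.7]
orientation: [2.041, 2.387, -0.003]
ft_force: [-10.8, -7.4, 11.2]
width: 13.0
grasp_force: 30.0
```

```bash
python3 d.py 362.5 -331.8 49.5 1.731
python3 - <<'E'
from h import *
for n in("side","scene"): cam(n); print(ctrl.pinpoint("press_bar",n)[:1])
E
```

```text
50.0 [ 362.2 -331.9   44.7] head 1.7268 zax [-7.0e-04 -1.7e-03 -1.0e+00] w 13.0 30.0 [-10.8  -7.4  11.2] q [-0.76  0.53  2.02 -0.    0.59 -0.92]
units [ 0.001  0.006 -0.097] wz -0.003
[{'xy': [368.9, 205.1], 'score': 0.74}]
[{'xy': [149.1, 188.1], 'score': 0.83}]
```

The stroke matches the first one. Back to rest, then off the bar.

Call:
apply_moves(targets=[[-1,[0,0.03,-0.26],[0,0,0]],[-1,[0,0.03,-0.26],[0,0,0]],[-1,[0,0.114,-0.506],[0,0,0]],[-1,[0,0.173,-0.489],[0,0,0]],[-1,[0,0.229,-0.465],[0,0,0]],[-1,[0,0.282,-0.435],[0,0,0]],[-1,[0,0.332,-0.399],[0,0,0]],[-1,[0,0,0],[0,0,0]]])

```text
t: 51.2
ee_pos: [419.7, -322.5, 187.6]
orientation: [-2.039, -2.388, 0.008]
ft_force: [-20.9, -5.0, 24.6]
width: 12.9
grasp_force: 30.0
```

Call:
apply_moves(targets=[[-1,[0,0.376,-0.357],[0,0,0]],[-1,[0,0.416,-0.31],[0,0,0]],[-1,[0,0.449,-0.259],[0,0,0]],[-1,[0,0.477,-0.205],[0,0,0]],[-1,[0,0.497,-0.147],[0,0,0]],[-1,[0,0.511,-0.088],[0,0,0]],[-1,[0,0.518,-0.027],[0,0,0]],[-1,[0,0.518,0.034],[0,0,0]]])

```text
t: 52.2
ee_pos: [607.7, -291.8, 252.9]
orientation: [-2.041, -2.386, 0.001]
ft_force: [-16.0, -3.0, 9.5]
width: 13.3
grasp_force: 30.0
```

Call:
apply_moves(targets=[[-1,[0,0,0],[0,0,0]],[-1,[0,0,0],[0,0,0]],[1,[0,0,0],[0,0,0]],[1,[0,0,0],[0,0,0]],[1,[0,0,0],[0,0,0]],[1,[0,0,-0.2],[0,0,0]],[1,[0,0,-0.5],[0,0,0]],[1,[0,0,-0.6],[0,0,0]]])

```text
t: 53.2
ee_pos: [607.1, -292.2, 318.1]
orientation: [-2.042, -2.386, 0.0]
ft_force: [-0.7, -0.3, -0.1]
width: 69.5
grasp_force: 0.0
```

Call:
apply_moves(targets=[[1,[0,0,-0.6],[0,0,0]],[1,[0.04,-0.66,0],[0,0,0]],[1,[0.04,-0.66,0],[0,0,0]],[1,[0.04,-0.66,0],[0,0,0]],[1,[0.04,-0.66,0],[0,0,0]],[1,[0.04,-0.66,0],[0,0,0.1]],[1,[0,0,0],[0,0,0.1]],[1,[0,0,0],[0,0,0.1]]])

```text
t: 54.2
ee_pos: [442.4, -308.2, 348.4]
orientation: [2.548, 1.836, 0.001]
ft_force: [0.4, 0.3, -0.4]
width: 88.1
grasp_force: 0.0
```

Call:
apply_moves(targets=[[1,[0,0,0],[0,0,0.1]],[1,[0,0,0],[0,0,0.1]],[1,[0,0,0],[0,0,0.1]],[1,[0,0,0],[0,0,0.08]],[1,[0,0,0],[0,0,0]],[1,[0,0,0],[0,0,0]]])

```text
t: 54.95
ee_pos: [442.7, -308.0, 347.7]
orientation: [2.972, 1.018, 0.0]
ft_force: [0.2, -0.5, 0.5]
width: 87.5
grasp_force: 0.0
```

```bash
python3 d.py 480.3 -277.3 34.3 0.66; python3 m.py w14 blue 46; python3 -c "
from h import *
for n in('scene','side'):
  cam(n);print(ctrl.pinpoint('press_bar',n)[:1])"
```

```text
54.95 [ 442.7 -308.   347.7] head 0.66 zax [ 4.e-04 -2.e-04 -1.e+00] w 87.5 0.0 [ 0.2 -0.5  0.5] q [-0.63  0.17  1.68  0.    1.29  0.28]
units [ 0.969 -0.027  6.267] wz 0.0
54.95 [ 442.7 -308.   347.7] xhead 0.66 w 87.5 0.0 [ 0.2 -0.5  0.5]
blue px [252. 127.] world [ 479.3 -278.2   46. ] dia 24.6 tool units [ 0.941 -0.025  6.033]
  nn blue 0.92 [252. 128.] [ 475.7 -281.3]
[{'xy': [163.5, 198.8], 'score': 0.82}]
[{'xy': [284.6, 117.6], 'score': 0.8}]
```

Call:
apply_moves(targets=[[1,[0,0,0.7],[0,0,0]],[1,[0,0,0.7],[0,0,0]],[1,[0,0,0.7],[0,0,0]],[1,[0,0,0.7],[0,0,0]],[1,[0.2,0,0.7],[0,0,0]],[1,[0.36,-0.01,0.7],[0,0,0]],[1,[0.38,-0.01,0.7],[0,0,0]],[1,[0,0,0.5],[0,0,0]]])

```text
t: 56.25
ee_pos: [479.8, -277.6, 75.7]
orientation: [-2.972, -1.017, 0.001]
ft_force: [0.2, -0.2, -0.2]
width: 88.2
grasp_force: 0.0
```

Call:
apply_moves(targets=[[1,[0,0,0.4],[0,0,0]],[1,[0,0,0.3],[0,0,0]],[1,[0,0,0.16],[0,0,0]],[1,[0,0,0],[0,0,0]],[-1,[0,0,0],[0,0,0]],[-1,[0,0,0],[0,0,0]],[-1,[0,0,0],[0,0,0]],[-1,[0,0,0],[0,0,0]]])

```text
t: 57.25
ee_pos: [479.4, -278.5, 34.5]
orientation: [2.973, 1.014, 0.001]
ft_force: [-0.4, 0.1, 0.1]
width: 51.7
grasp_force: 0.0
```

Call:
apply_moves(targets=[[-1,[0,0,0],[0,0,0]],[-1,[0,0,0],[0,0,0]],[-1,[0,0,-0.4],[0,0,0]],[-1,[0,0,-0.5],[0,0,0]],[-1,[-0.3,0,-0.7],[0,0,0]],[-1,[-0.3,0,-0.7],[0,0,0]],[-1,[-0.3,0,-0.7],[0,0,0]],[-1,[0,0,0],[0,0,0]]])

```text
t: 58.25
ee_pos: [444.4, -307.2, 186.5]
orientation: [2.97, 1.012, 0.004]
ft_force: [0.2, -0.1, -1.3]
width: 42.8
grasp_force: 30.0
```

```bash
python3 d.py 514.7 251 190 0.184
```

```text
58.25 [ 444.4 -307.2  186.5] head 0.6565 zax [ 0.0039 -0.0028 -1.    ] w 42.8 30.0 [ 0.2 -0.1 -1.3] q [-0.63  0.34  1.85 -0.    0.94  0.29]
units [ 7.929 -7.985 -0.095] wz 0.301
```

Call:
apply_moves(targets=[[-1,[0.566,-0.57,-0.01],[0,0,0]],[-1,[0.566,-0.57,-0.01],[0,0,0]],[-1,[0.566,-0.57,-0.01],[0,0,0]],[-1,[0.566,-0.57,-0.01],[0,0,0]],[-1,[0.566,-0.57,-0.01],[0,0,0]],[-1,[0.566,-0.57,-0.01],[0,0,0]],[-1,[0.566,-0.57,-0.01],[0,0,0]],[-1,[0.566,-0.57,-0.01],[0,0,0]]])

```text
t: 59.25
ee_pos: [482.7, 14.6, 186.8]
orientation: [-2.972, -1.015, 0.003]
ft_force: [0.6, -0.1, -1.1]
width: 43.0
grasp_force: 30.0
```

Call:
apply_moves(targets=[[-1,[0.566,-0.57,-0.01],[0,0,0]],[-1,[0.566,-0.57,-0.01],[0,0,0]],[-1,[0.566,-0.57,-0.01],[0,0,0]],[-1,[0.566,-0.57,-0.01],[0,0,0]],[-1,[0.566,-0.57,-0.01],[0,0,0]],[-1,[0.566,-0.57,-0.01],[0,0,0]],[-1,[0,0,0],[0,0,0.1]],[-1,[0,0,0],[0,0,0.1]]])

```text
t: 60.25
ee_pos: [512.2, 252.8, 189.2]
orientation: [3.096, 0.531, -0.004]
ft_force: [-0.4, -0.4, -1.2]
width: 42.9
grasp_force: 30.0
```

Call:
apply_moves(targets=[[-1,[0,0,0],[0,0,0.1]],[-1,[0,0,0],[0,0,0]],[-1,[0,0,0],[0,0,0]]])

```text
t: 60.62
ee_pos: [512.8, 252.1, 190.3]
orientation: [3.127, 0.297, -0.002]
ft_force: [-0.1, 0.3, -2.1]
width: 43.2
grasp_force: 30.0
```

```bash
python3 d.py 514.7 251 49.8 0.184; python3 m.py w15 red,blue 65
```

```text
60.62 [512.8 252.1 190.3] head 0.1896 zax [-1.4e-03 -6.0e-04 -1.0e+00] w 43.2 30.0 [-0.1  0.3 -2.1] q [0.44 0.39 1.77 0.   0.98 1.82]
units [0.037 0.027 2.81 ] wz 0.004
60.62 [512.8 252.1 190.3] xhead 0.1896 w 43.2 30.0 [-0.1  0.3 -2.1]
red px [170. 182.] world [500.2 334.5  65. ] dia 25.1 tool units [ 0.066 -1.667  2.506]
  nn red 0.8 [444.  99.] [636.5  54.2]
  nn red 0.72 [173. 182.] [481.7 346.6]
blue px [253. 247.] world [445.6 238.8  65. ] dia 48.1 tool units [-1.366  0.005  2.508]
  nn blue 0.63 [255. 233.] [432.9 234.2]
```

View pics/w15.png

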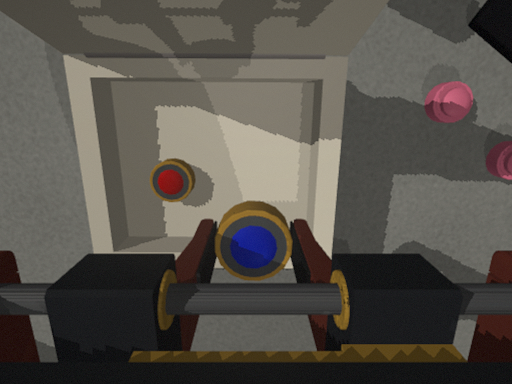

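Red stands in the chamber at (172,180), and blue (253,247) is held with its dome pressed in. Lowering blue to the floor.

Call:
apply_moves(targets=[[-1,[0.03,0.02,0.6],[0,0,0]],[-1,[0,0,0.6],[0,0,0]],[-1,[0,0,0.6],[0,0,0]],[-1,[0,0,0.5],[0,0,0]],[-1,[0,0,0.3],[0,0,0]],[-1,[0,0,0.1],[0,0,0]],[-1,[0,0,0],[0,0,0]],[-1,[0,0,0],[0,0,0]]])

```text
t: 61.78
ee_pos: [515.6, 251.6, 57.2]
orientation: [-3.127, -0.292, -0.002]
ft_force: [-0.1, -1.1, -1.8]
width: 43.1
grasp_force: 30.0
```

```bash
python3 d.py 514.7 251 49.8 0.184
```

```text
61.77 [515.6 251.6  57.2] head 0.1865 zax [ 1.4e-03  7.0e-04 -1.0e+00] w 43.1 30.0 [-0.1 -1.1 -1.8] q [0.43 0.58 1.83 0.   0.72 1.82]
units [-0.021  0.009  0.147] wz 0.002
```

Call:
apply_moves(targets=[[-1,[0,0,0.1],[0,0,0]],[-1,[0,0,0.04],[0,0,0]],[-1,[0,0,0],[0,0,0]],[0.3,[0,0,0],[0,0,0]],[0.3,[0,0,0],[0,0,0]],[0.3,[0,0,0],[0,0,0]],[0.3,[0,0,-0.4],[0,0,0]],[0.3,[0,0,-0.6],[0,0,0]]])

```text
t: 62.78
ee_pos: [514.6, 251.1, 100.2]
orientation: [3.128, 0.292, -0.002]
ft_force: [0.5, 0.3, 0.3]
width: 56.8
grasp_force: 0.0
```

Call:
apply_moves(targets=[[0.3,[-0.1,0,-0.7],[0,0,0]],[0.3,[-0.3,0,-0.7],[0,0,0]],[0.3,[-0.3,0,-0.7],[0,0,0]],[0.3,[0,0,0],[0,0,0]],[0.3,[0,0,0],[0,0,0]]])

```text
t: 63.4
ee_pos: [480.7, 244.8, 204.7]
orientation: [-3.128, -0.292, -0.001]
ft_force: [0.8, -0.3, -0.1]
width: 57.5
grasp_force: 0.0
```

```bash
python3 m.py w16 red,blue 65
python3 - <<'E'
from h import *
c=np.array([690.7,326.5,302.7])
for n in("scene","side"):
    p,K,V=cam(n); print(n,ctrl.pinpoint("kiln_door_bar",n)[:1],proj(c,K,V))
E
```

```text
63.4 [480.7 244.8 204.7] xhead 0.1864 w 57.5 0.0 [ 0.8 -0.3 -0.1]
red px [170. 148.] world [500.1 334.4  65. ] dia 24.5 tool units [ 0.711 -1.688  2.794]
  nn red 0.84 [175. 147.] [490.3 345.1]
  nn red 0.69 [441.  73.] [633.2  51.7]
blue px [251. 147.] world [515.5 253.1  65. ] dia 22.5 tool units [ 0.714 -0.033  2.794]
scene [{'xy': [392.3, 153.3], 'score': 0.61}] [393.76166433 154.47132871]
side [{'xy': [68.8, 210.8], 'score': 0.82}] [ 64.14820979 212.51641664]
```

View pics/w16.png

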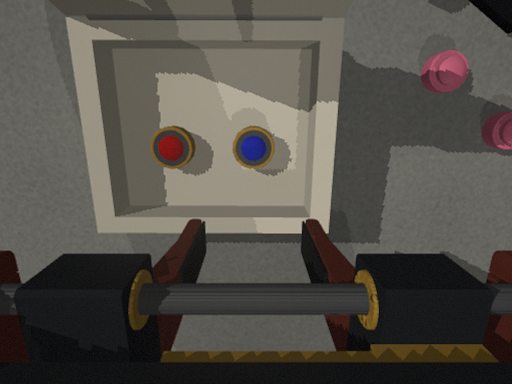

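Both mounts stand flat in the chamber, red at (172,148) and blue at (252,148). Now the door: rise and turn so the fingers close across the bar.

Call:
apply_moves(targets=[[0.6,[0,0,-0.5],[0,0,0]],[1,[0,0,-0.6],[0,0,0]],[1,[0,0,-0.6],[0,0,-0.1]],[1,[0,0,-0.6],[0,0,-0.1]],[1,[0,0,-0.6],[0,0,-0.1]],[1,[0,0,-0.5],[0,0,-0.1]],[1,[0,0,0],[0,0,-0.1]],[1,[0,0,0],[0,0,-0.1]]])

```text
t: 64.75
ee_pos: [480.7, 244.9, 374.3]
orientation: [2.65, 1.687, 0.0]
ft_force: [0.2, 0.3, 0.8]
width: 88.2
grasp_force: 0.0
```

Call:
apply_moves(targets=[[1,[0,0,0],[0,0,-0.1]],[1,[0,0,0],[0,0,-0.1]],[1,[0,0,0],[0,0,-0.1]],[1,[0,0,0],[0,0,-0.1]],[1,[0,0,0],[0,0,0]],[1,[0,0,0],[0,0,0]]])

```text
t: 65.5
ee_pos: [480.6, 244.8, 374.1]
orientation: [-2.009, -2.415, 0.001]
ft_force: [-0.2, -0.0, -0.2]
width: 87.9
grasp_force: 0.0
```

```bash
python3 d.py 690.7 326.5 370 1.755
```

```text
65.5 [480.6 244.8 374.1] head 1.7542 zax [-3.e-04 -2.e-04 -1.e+00] w 87.9 0.0 [-0.2 -0.  -0.2] q [ 0.45  0.15  1.65 -0.    1.34  0.27]
units [0.839 4.429 0.079] wz -0.0
```

Call:
apply_moves(targets=[[1,[0.12,0.633,0.01],[0,0,0]],[1,[0.12,0.633,0.01],[0,0,0]],[1,[0.12,0.633,0.01],[0,0,0]],[1,[0.12,0.633,0.01],[0,0,0]],[1,[0.12,0.633,0.01],[0,0,0]],[1,[0.12,0.633,0.01],[0,0,0]],[1,[0.12,0.633,0.01],[0,0,0]],[1,[0,0,0],[0,0,0]]])

```text
t: 66.5
ee_pos: [691.7, 327.5, 369.0]
orientation: [-2.007, -2.416, 0.002]
ft_force: [0.1, -0.3, 0.3]
width: 87.8
grasp_force: 0.0
```

```bash
sed -i 's/press_bar=278/press_bar=278,kiln_door_bar=302.7/' w.py; python3 w.py w17 kiln_door_bar; python3 d.py 690.7 326.5 292.7 1.755
```

```text
66.5 [691.7 327.5 369. ] xhead 1.755 zax [-0.001 -0.001 -1.   ] w 87.8 0.0 [ 0.1 -0.3  0.3]
kiln_door_bar 0.85 [242. 202.] [682.6 326.2]
66.6 [690.2 327.  370. ] head 1.7559 zax [-1.4e-03 -6.0e-04 -1.0e+00] w 87.6 0.0 [ 0.8 -0.7 -0.3] q [0.43 0.54 1.12 0.   1.49 0.24]
units [-0.011  0.011  1.545] wz 0.001
```

View pics/w17.png

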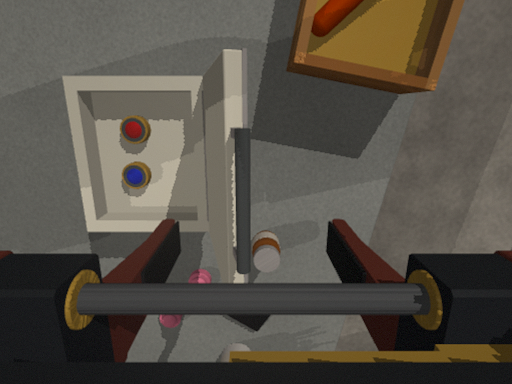

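The door rests at its 1.8 rad notch: the bar runs down column 243, about 10 mm nearer the robot than at 1.85 rad. Correct for that, descend and grip.

Call:
apply_moves(targets=[[1,[0,-0.19,0.2],[0,0,0]],[1,[0,0,0.4],[0,0,0]],[1,[0,0,0.4],[0,0,0]],[1,[0,0,0.3],[0,0,0]],[1,[0,0,0.18],[0,0,0]],[1,[0,0,0],[0,0,0]],[-1,[0,0,0],[0,0,0]],[-1,[0,0,0],[0,0,0]]])

```text
t: 67.6
ee_pos: [681.6, 325.6, 297.7]
orientation: [2.005, 2.418, 0.002]
ft_force: [0.2, 1.2, -0.0]
width: 71.4
grasp_force: 0.0
```

Call:
apply_moves(targets=[[-1,[0,0,0],[0,0,0]],[-1,[0,0,0],[0,0,0]],[-1,[0,0,0],[0,0,0]],[-1,[0,0,0],[0,0,0]],[-1,[0,0,0],[0,0,0]],[-1,[0,0,0],[0,0,0]],[-1,[0,0,0],[0,0,0]],[-1,[0,0,0],[0,0,0]]])

```text
t: 68.6
ee_pos: [681.5, 325.5, 297.0]
orientation: [2.005, 2.418, 0.001]
ft_force: [2.7, 0.3, 0.7]
width: 11.2
grasp_force: 30.0
```

```bash
python3 d.py 680 324.5 296 1.755; python3 -c "
import numpy as np
a=np.radians(np.linspace(105.37,2.24,18)); u=230.2*np.cos(a);z=230.2*np.sin(a)
print(np.c_[-np.diff(u)/50,-np.diff(z)/50].round(3).tolist())"
```

```text
68.6 [681.5 325.5 297. ] head 1.7572 zax [ 8.e-04  2.e-04 -1.e+00] w 11.2 30.0 [2.7 0.3 0.7] q [ 0.43  0.56  1.23 -0.    1.35  0.24]
units [-0.014 -0.032  0.02 ] wz 0.001
[[-0.476, -0.104], [-0.484, -0.053], [-0.487, -0.002], [-0.485, 0.05], [-0.477, 0.101], [-0.463, 0.151], [-0.445, 0.199], [-0.421, 0.245], [-0.393, 0.288], [-0.361, 0.328], [-0.324, 0.364], [-0.284, 0.396], [-0.24, 0.424], [-0.194, 0.447], [-0.146, 0.465], [-0.096, 0.478], [-0.045, 0.485]]
```

Call:
apply_moves(targets=[[-1,[0,-0.476,-0.104],[0,0,0]],[-1,[0,-0.484,-0.053],[0,0,0]],[-1,[0,-0.487,-0.002],[0,0,0]],[-1,[0,-0.485,0.05],[0,0,0]],[-1,[0,0,0],[0,0,0]],[-1,[0,0,0],[0,0,0]]])

```text
t: 69.35
ee_pos: [585.5, 307.7, 303.0]
orientation: [-2.004, -2.418, 0.001]
ft_force: [-4.4, 0.0, 7.0]
width: 11.4
grasp_force: 30.0
```

```bash
python3 d.py 680 324.5 296 1.755
```

```text
69.35 [585.5 307.7 303. ] head 1.7575 zax [-1.2e-03  3.0e-04 -1.0e+00] w 11.4 30.0 [-4.4  0.   7. ] q [0.47 0.4  1.47 0.   1.27 0.28]
units [-0.021  1.92   0.139] wz 0.002
```

Moving with the bar held and low forces; continuing.

Call:
apply_moves(targets=[[-1,[0,-0.477,0.101],[0,0,0]],[-1,[0,-0.463,0.151],[0,0,0]],[-1,[0,-0.445,0.199],[0,0,0]],[-1,[0,-0.421,0.245],[0,0,0]],[-1,[0,0,0],[0,0,0]],[-1,[0,0,0],[0,0,0]]])

```text
t: 70.1
ee_pos: [495.4, 290.9, 266.6]
orientation: [-2.003, -2.416, 0.006]
ft_force: [-9.1, 1.7, 1.3]
width: 11.1
grasp_force: 30.0
```

Call:
apply_moves(targets=[[-1,[0,-0.393,0.288],[0,0,0]],[-1,[0,-0.361,0.328],[0,0,0]],[-1,[0,-0.324,0.364],[0,0,0]],[-1,[0,-0.284,0.396],[0,0,0]],[-1,[0,0,0],[0,0,0]],[-1,[0,0,0],[0,0,0]]])

```text
t: 70.85
ee_pos: [429.3, 278.5, 197.1]
orientation: [-2.004, -2.416, 0.004]
ft_force: [-3.8, 5.9, -7.4]
width: 10.8
grasp_force: 30.0
```

```bash
python3 d.py 393.9 271.2 83 1.755
```

```text
70.85 [429.3 278.5 197.1] head 1.7569 zax [-3.8e-03 -2.0e-04 -1.0e+00] w 10.8 30.0 [-3.8  5.9 -7.4] q [0.55 0.29 1.9  0.   0.95 0.36]
units [-0.014 -0.714  2.285] wz 0.001
```

Call:
apply_moves(targets=[[-1,[0,-0.24,0.424],[0,0,0]],[-1,[0,-0.194,0.447],[0,0,0]],[-1,[0,-0.146,0.465],[0,0,0]],[-1,[0,0,0],[0,0,0]],[-1,[0,-0.08,0.36],[0,0,0]],[-1,[0,-0.04,0.3],[0,0,0]],[-1,[0,-0.02,0.3],[0,0,0]],[-1,[0,0,0],[0,0,0]]])

```text
t: 71.85
ee_pos: [393.7, 271.5, 82.1]
orientation: [-2.004, -2.416, 0.005]
ft_force: [-7.1, 5.3, -3.6]
width: 11.1
grasp_force: 30.0
```

Call:
apply_moves(targets=[[-1,[0,0,0.04],[0,0,0]],[-1,[0,0,0],[0,0,0]],[-1,[0,0,0],[0,0,0]]])

```text
t: 72.22
ee_pos: [393.7, 271.5, 80.9]
orientation: [-2.004, -2.416, 0.005]
ft_force: [-8.0, 6.5, -4.2]
width: 11.3
grasp_force: 30.0
```

```bash
python3 d.py 393.9 271.2 83 1.755
```

```text
72.22 [393.7 271.5  80.9] head 1.7566 zax [-3.8e-03 -9.0e-04 -1.0e+00] w 11.3 30.0 [-8.   6.5 -4.2] q [0.58 0.44 2.03 0.   0.67 0.39]
units [-0.007  0.003 -0.042] wz 0.001
```

Call:
apply_moves(targets=[[-0.5,[0,0,0],[0,0,0]],[-0.5,[0,0,0],[0,0,0]],[-0.5,[0,0,0],[0,0,0]],[-0.5,[0,0,-0.3],[0,0,0]],[-0.5,[0,0,-0.6],[0,0,0]],[-0.5,[0,0,-0.7],[0,0,0]],[-0.5,[0,0,-0.7],[0,0,0]],[-0.5,[0,-0.4,-0.6],[0,0,0]]])

```text
t: 73.22
ee_pos: [376.6, 268.2, 229.5]
orientation: [2.005, 2.417, 0.005]
ft_force: [0.2, 0.4, -0.2]
width: 21.9
grasp_force: 0.0
```

```bash
python3 d.py 393.9 271.2 200 1.755
python3 - <<'E'
from h import *
c=np.array([521.7,295,0]);x=np.array([.983,.183,0]);y=np.array([-.183,.983,0])
ims=[]
for n in("scene","side"):
    p,K,V=cam(n); ims.append(p); print(n,[(d["xy"],round(d["score"],2)) for d in ctrl.pinpoint("kiln_door_bar",n)[:1]+ctrl.pinpoint("press_bar",n)[:1]])
    for th in(0,.1,.45):
        a=np.radians(2.24)+th; b=c+x*(100-230.2*np.cos(a))+[0,0,84+230.2*np.sin(a)]
        print(th,[proj(b+s*y,K,V).round(1).tolist() for s in(-60,0,60)])
    if n=="side": q=p
cv2.imwrite("pics/f.png",np.hstack([cv2.resize(ims[0][100:260,250:410],(400,400)),cv2.resize(ims[1][224:384,60:220],(400,400))]))
E
```

```text
73.22 [376.6 268.2 229.5] head 1.7565 zax [ 0.0027  0.0017 -1.    ] w 21.9 0.0 [ 0.2  0.4 -0.2] q [ 0.59  0.17  1.97 -0.    0.99  0.41]
units [-0.005  0.349  0.591] wz 0.001
scene [([312.9, 149.5], 0.6), ([163.9, 201.1], 0.93)]
0 [[299.5, 153.3], [313.7, 146.9], [327.5, 140.7]]
0.1 [[300.4, 148.7], [314.8, 142.3], [328.7, 136.1]]
0.45 [[306.8, 135.5], [321.9, 128.9], [336.6, 122.5]]
side [([233.1, 346.8], 0.91)]
0 [[244.8, 324.0], [230.6, 350.4], [214.5, 380.4]]
0.1 [[243.5, 315.4], [229.0, 341.7], [212.5, 371.6]]
0.45 [[229.5, 281.6], [213.3, 306.9], [194.6, 336.0]]
```

View pics/f.png

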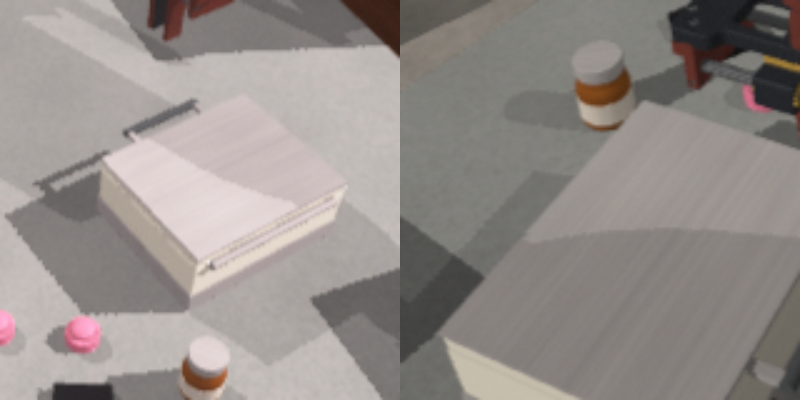

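The door lies flush on the rim, the lever is at rest and the jar stands where it was. Nothing touches the robot, so I'll let it settle briefly and hand in.

Call:
apply_moves(targets=[[-0.5,[0,0,0],[0,0,0]],[-0.5,[0,0,0],[0,0,0]],[-0.5,[0,0,0],[0,0,0]],[-0.5,[0,0,0],[0,0,0]]])

```text
t: 74.03
ee_pos: [375.6, 267.8, 226.6]
orientation: [-2.005, -2.418, 0.001]
ft_force: [0.2, -0.2, -0.0]
width: 22.0
grasp_force: 0.0
```

```bash
python3 -c "
from h import *
print(ctrl.close_job())"
```

```text
the job is handed in; nothing more can be done
None
```

Job handed in at about 74 s: red and blue, the only two mounts present, are pressed and standing in the kiln with its door shut and the lever at rest, all checked by camera; the hand-in returned no verdict.

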